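# Load and lock the specimen turntable

## Task

Get the microscope's specimen turntable ready for its next run: stand every black resin-mounted specimen from the mat, polished face up, in a cup of the turntable (one to a cup), turn the table until the hole in its ear lines up with the hole in the locking boss on the base, and push the locking pin from its parking block through both until it is fully home. Set the controller's three thumbwheels to run number 274 (left wheel 2, middle 7, right 4, each numeral squarely on top), and leave everything else on the bench where it is.

Things in the scene. Friction and masses are not known exactly. Their poses are not given: they have to be found in the camera images.
- base: Grey base plate of the specimen turntable, 270 x 270 x 10 mm, fixed to the bench (place and yaw vary). Origin: centre of its underside, on the turntable's axis; z up. In its frame the steel locking boss (36 x 36 mm, top at z 30 mm) stands at (-90.5, -90.5) mm and the pin's parking block (30 x 30 mm, top at z 42 mm) at (-105, +105) mm.
- boss_hole (a point): Centre of the mouth of the 12 mm hole in the locking boss, on its top face 30 mm above the bench; 20 mm deep, fixed, 128 mm from the turntable's axis.
- turntable (a joint): Angle (rad) of the turntable, an aluminium disc of radius 115 mm, top face 40 mm above the bench, turning about the base's vertical axis. 0: home, its ear hole exactly over the boss hole; grows counter-clockwise seen from above; stops at -1.0 and 2.6, starts between 0.6 and 1.7. Turns easily (0.06 N m) and stays where it is left.
- ear_hole (a point): Centre, on the top face (39 mm above the bench), of the 12 mm hole in the ear, a 7 mm thick tab, 36 mm wide, that sticks out of the turntable's rim; 128 mm from the axis. 2 mm of air separate the ear from the boss below it.
- turn_knob (a point): Centre of the top of the turntable's black finger knob, an upright post of 14 mm diameter and 30 mm height (top 70 mm above the bench) fixed to the disc 100 mm from the axis, 60 degrees counter-clockwise of the ear hole. Grip or push it to turn the table.
- cup0 (a point): Centre of the floor (40 mm above the bench) of one of six equal cups on the turntable, this one 30 degrees counter-clockwise of the ear hole, 62 mm from the axis. A cup is a ring wall, 36 mm inner and 43 mm outer diameter, 6 mm high, empty at the start; a mount stands in it with 3 mm of play all round.
- cup1 (a point): Centre of the floor (40 mm above the bench) of one of six equal cups on the turntable, this one 90 degrees counter-clockwise of the ear hole, 62 mm from the axis. A cup is a ring wall, 36 mm inner and 43 mm outer diameter, 6 mm high, empty at the start; a mount stands in it with 3 mm of play all round.
- cup2 (a point): Centre of the floor (40 mm above the bench) of one of six equal cups on the turntable, this one 150 degrees counter-clockwise of the ear hole, 62 mm from the axis. A cup is a ring wall, 36 mm inner and 43 mm outer diameter, 6 mm high, empty at the start; a mount stands in it with 3 mm of play all round.
- cup3 (a point): Centre of the floor (40 mm above the bench) of one of six equal cups on the turntable, this one 210 degrees counter-clockwise of the ear hole, 62 mm from the axis. A cup is a ring wall, 36 mm inner and 43 mm outer diameter, 6 mm high, empty at the start; a mount stands in it with 3 mm of play all round.
- cup4 (a point): Centre of the floor (40 mm above the bench) of one of six equal cups on the turntable, this one 270 degrees counter-clockwise of the ear hole, 62 mm from the axis. A cup is a ring wall, 36 mm inner and 43 mm outer diameter, 6 mm high, empty at the start; a mount stands in it with 3 mm of play all round.
- cup5 (a point): Centre of the floor (40 mm above the bench) of one of six equal cups on the turntable, this one 330 degrees counter-clockwise of the ear hole, 62 mm from the axis. A cup is a ring wall, 36 mm inner and 43 mm outer diameter, 6 mm high, empty at the start; a mount stands in it with 3 mm of play all round.
- pin: Steel locking pin, 70 g. From its tip (the origin, z along the pin to the grip): 6 mm tapered nose (6 mm diameter at the tip), 10 mm shank to z 27, collar 18 mm diameter to z 30, round grip 20 mm diameter to z 56 mm. Starts upright in the parking block, collar on the block, tip 15 mm above the bench. Fully home, the collar rests on the ear, tip 12 mm above the bench.
- mount0: Mounted specimen: round black resin puck with a polished piece of steel in its upper face, 30 mm diameter, 24 mm high, about 40 g, upright on the bench on the (paper-thin) green mat. Origin: centre of its underside; z up. Two to four of mount0 to mount3 are there; the others are None.
- mount1: Mounted specimen: round black resin puck with a polished piece of steel in its upper face, 30 mm diameter, 24 mm high, about 40 g, upright on the bench on the (paper-thin) green mat. Origin: centre of its underside; z up. Two to four of mount0 to mount3 are there; the others are None.
- mount2: Mounted specimen: round black resin puck with a polished piece of steel in its upper face, 30 mm diameter, 24 mm high, about 40 g, upright on the bench on the (paper-thin) green mat. Origin: centre of its underside; z up. Two to four of mount0 to mount3 are there; the others are None.
- mount3: Mounted specimen: round black resin puck with a polished piece of steel in its upper face, 30 mm diameter, 24 mm high, about 40 g, upright on the bench on the (paper-thin) green mat. Origin: centre of its underside; z up. Two to four of mount0 to mount3 are there; the others are None.
- controller: White controller box, 140 x 190 x 55 mm high, fixed (place and yaw vary). Origin: centre of its underside; x away from the operator (robot), y to his left. Three black thumbwheels with white numerals, 64 mm diameter, 22 mm wide, turn about an axis along y 42 mm above the bench; the tops of their rims are at x 0, y +40 (left), 0 (middle), -40 mm (right), z 74 mm, 19 mm above the lid.
- wheel_left (a joint): Angle (rad) of the left thumbwheel. Numeral d is on top (the reading place, level with white strokes on the lid) at 0.6283 d; grows as the rim's top moves along the controller's +x. Stops at -0.2 and 5.85. No clicks; light friction (1.3 N at the rim), stays where left. A fingertip pressed on the rim's top with 5 to 20 N and drawn along x carries it round: 32 mm to a radian.
- wheel_mid (a joint): The same for the middle thumbwheel: numeral d on top at 0.6283 d rad, growing as the rim's top moves along the controller's +x.
- wheel_right (a joint): The same for the right thumbwheel: numeral d on top at 0.6283 d rad, growing as the rim's top moves along the controller's +x.
- tweezers: Bystander: steel tweezers lying on the mat, 120 mm long, 7 mm high.
- swab_cup: Bystander: clear cup of cotton swabs, 68 mm diameter, 80 mm high with the swabs.
- petri_dish: Bystander: glass dish with lid, 90 mm diameter, 14 mm high.
- mould: Bystander: empty grey mounting mould, an open ring 42 mm in diameter and 30 mm high.

How it is judged:
At the end, for the whole second after the job is handed in: Each mount stands upright on a cup's floor, within 5 mm of its centre; the table is home within 0.03 rad; the pin is upright through ear and boss, tip under 14.5 mm over the bench (12 is home); wheels within 0.16 rad of 2, 7, 4; all at rest ((distance between mount0 and cup0 below 0.005 m or distance between mount0 and cup1 below 0.005 m or distance between mount0 and cup2 below 0.005 m or distance between mount0 and cup3 below 0.005 m or distance between mount0 and cup4 below 0.005 m or distance between mount0 and cup5 below 0.005 m) and angle between each of mount0, mount1, mount2, mount3, pin's own z axis and vertical below 0.1 rad and linear speed of each of mount0, mount1, mount2, mount3, pin below 0.02 m/s and (distance between mount1 and cup0 below 0.005 m or distance between mount1 and cup1 below 0.005 m or distance between mount1 and cup2 below 0.005 m or distance between mount1 and cup3 below 0.005 m or distance between mount1 and cup4 below 0.005 m or distance between mount1 and cup5 below 0.005 m) and (distance between mount2 and cup0 below 0.005 m or distance between mount2 and cup1 below 0.005 m or distance between mount2 and cup2 below 0.005 m or distance between mount2 and cup3 below 0.005 m or distance between mount2 and cup4 below 0.005 m or distance between mount2 and cup5 below 0.005 m) and (distance between mount3 and cup0 below 0.005 m or distance between mount3 and cup1 below 0.005 m or distance between mount3 and cup2 below 0.005 m or distance between mount3 and cup3 below 0.005 m or distance between mount3 and cup4 below 0.005 m or distance between mount3 and cup5 below 0.005 m) and horizontal distance between pin and boss_hole below 0.003 m and z of pin in the frame of base below 0.0145 m and horizontal distance between pin and ear_hole below 0.003 m and value of joint turntable between -0.03 and 0.03 rad and value of joint wheel_left between 1.097 and 1.417 rad and velocity of joint wheel_left between -0.1 and 0.1 rad/s and value of joint wheel_mid between 4.238 and 4.558 rad and velocity of joint wheel_mid between -0.1 and 0.1 rad/s and value of joint wheel_right between 2.353 and 2.673 rad and velocity of joint wheel_right between -0.1 and 0.1 rad/s); the robot touches nothing.
It fails at once if the tweezers is moved more than 5 cm (distance of tweezers from where it was at the start of the episode above 0.05 m).
It fails at once if the swab cup is moved more than 5 cm (distance of swab_cup from where it was at the start of the episode above 0.05 m).
It fails at once if the petri dish is moved more than 5 cm (distance of petri_dish from where it was at the start of the episode above 0.05 m).
It fails at once if the mould is moved more than 5 cm (distance of mould from where it was at the start of the episode above 0.05 m).
Of mount0, mount1, mount2, mount3 only 2 to 4 are there at a start; the rules pass over those that are not, and their reading is None.
At some moment in a run one of mount0, mount1, mount2, mount3 may be knocked a few centimetres aside while the robot is not near it.
It also fails if it takes over 210 s, if anything falls off the work surface, if the arm or the gripper's body presses on something with over 40 N, if the wrist force passes 120 N, or if a joint passes its speed limit or range.

## Robot

A 6-joint arm with a two-finger parallel gripper is mounted at the origin on the work surface. World frame = base frame: x ahead of the robot, y to its left, z up, the work surface at z = 0. Lengths are in m, angles in rad, forces in N, time in s.
With the tool pointing down it reaches from about 0.35 to 0.975 m from the base axis. Payload 4.9 kg.
Tool frame: the origin (TCP) lies midway between the tips of the shut fingers; the grasp point (between the pads) lies 19 mm behind it (ctrl.tcp_to_grasp is the distance from the TCP to the grasp point, in m); z points along the fingers, y is the line along which they close (so a half turn about z gives the same grasp; the last joint's range is limited). The gripper opens to 85 mm and grips with 20 to 120 N. Pads are 22 mm wide; open, the fingers measure 114 mm over their backs; the gripper's body (76 mm by 85 mm) begins 54 mm behind the grasp point. The pads swing forward as they close: fully open they stand 13 mm farther back than shut.
Start: joints at [0.986, 0.053, 1.613, -0, 1.476, -0.119], TCP at [0.281, 0.558, 0.21] pointing down, gripper open.
Joint ranges: [-3.01, 3.01], [-1.01, 2.22], [0.06, 2.58], [-1.02, 4.17], [0.09, 2.62], [-3.14, 3.14]. Speed limits (rad/s): [2.57, 2.57, 3.14, 3.14, 3.14, 3.14].

## Interface

Orientations are given as a rotation vector (axis times angle).
In Python, from station import ctrl gives the robot as it stands.
- The arm moves only by the tool run_rows, called after "Emit:" in YAML: its name, and indented under it one key for each argument. Schema: {"type":"object","properties":{"offsets":{"type":"array","items":{"type":"number"},"minItems":7,"maxItems":140},"grip_n":{"type":"number"},"only":{"type":"string"},"quiet":{"type":"boolean"},"lines":{"type":"string"}},"required":["offsets"],"additionalProperties":false}. offsets is one flat list of numbers that holds 1 to 20 rows one after another, with no inner brackets; each row has 7 numbers: the finger opening in m, then dx, dy, dz in m, then a rotation vector rx, ry, rz in rad; each row is the pose to reach, as a shift and turn from the pose commanded when the call began, along the tool's axes at that moment; what a row does not reach only later rows make up. A row lasts 1/12 s, in which the tool goes at most 0.0417 m and 0.125 rad, less where a joint would pass 70% of its speed; a pose out of reach is approached as far as the arm can. The fingers move at their own pace and stop on an object; grip_n is the grip in N (left out, the last holds). Time passes only in rows, so rows that do not move let the fingers close. The tool returns the time, the measured TCP pose, the force, the opening and the grip force at its end. only (a regular expression) keeps the lines of the reply that match it, lines (a string "A,B") keeps lines A to B, and quiet returns only ok. Input that does not fit is refused with a message, and nothing moves.
- ctrl.get_obs(): the state, without advancing time (a new reading comes with each control period).
- ctrl.get_image(name): name is "scene" or "top"; returns the picture (384x512x3 uint8, red, green, blue); there is no depth.
- ctrl.camera_params(name): a dict with "fx", "fy", "cx", "cy" (pixels), "k1" (the pictures are not rectified: a ray, as slopes to the right and down, at radius r is drawn at 1 + k1 r^2 times it, then the intrinsics apply), "T" (4x4, takes a point from camera to world coordinates). Camera axes: x right, y down, z forward; pixel columns grow to the right and rows downward; lengths in m; the calibration is good to about 2 mm. A picture is of the moment at which its call begins. camera_params takes no time and is no camera call.
- ctrl.finish_job(): hands the job in; it is judged then, once.
The state is a dict: "t": time; "q": joint angles; "dq": joint speeds; "effort": joint torques, N m; "tool_pos": TCP position; "tool_rot": TCP orientation; "contact_force": force on the tool from outside, world axes, zero at the start; "wrist_torque": the same for the moment, N m; "opening": finger opening in m; "grip_force": force on a finger pad.
Only numpy, scipy, OpenCV 4.12 (cv2) and the standard library are available. Lean on these libraries where they do the work, as an engineer would, in place of code of your own. Each camera call takes 0.05 s, during which the arm holds its last target. There are 200 camera calls.

## Working session

There is one attempt and no reset: what is moved stays moved. The work goes in short steps, Python scripts to look and compute and a tool call to move; the robot and the scene stay as the last step left them, time stands still between calls to the robot, and variables do not carry over. Pictures are saved under pics/ and viewed, at most 14 in all, crops included, and the job is handed in when it is done.

```bash
ls; mkdir -p pics
```

Run:
```python
from station import ctrl
import cv2,numpy as np
for n in("scene","top"):
    im=ctrl.get_image(n); np.save(f"pics/{n}0.npy",im)
    p=ctrl.camera_params(n); print(n,{k:np.round(v,3).tolist() for k,v in p.items()})
    cv2.imwrite(f"pics/{n}0.png",cv2.resize(im[:,:,::-1],(800,600),interpolation=cv2.INTER_CUBIC))
o=ctrl.get_obs();print(o['t'],o['tool_pos'],o['tool_rot'])
```

```text
pics
station.py
scene {'fx': 450.97, 'fy': 450.97, 'cx': 257.469, 'cy': 190.086, 'k1': -0.043, 'T': [[-0.022, 0.787, -0.617, 1.216], [1.0, 0.007, -0.026, -0.015], [-0.016, -0.617, -0.787, 0.932], [0.0, 0.0, 0.0, 1.0]]}
top {'fx': 436.617, 'fy': 436.617, 'cx': 256.466, 'cy': 189.582, 'k1': -0.11, 'T': [[0.008, -0.995, 0.099, 0.411], [-1.0, -0.009, -0.008, -0.034], [0.009, -0.099, -0.995, 1.381], [0.0, 0.0, 0.0, 1.0]]}
0.1 [0.28036657 0.55790539 0.2090787 ] [-7.24917991e-01 -3.05613212e+00  2.75706083e-03]
```

View pics/top0.png

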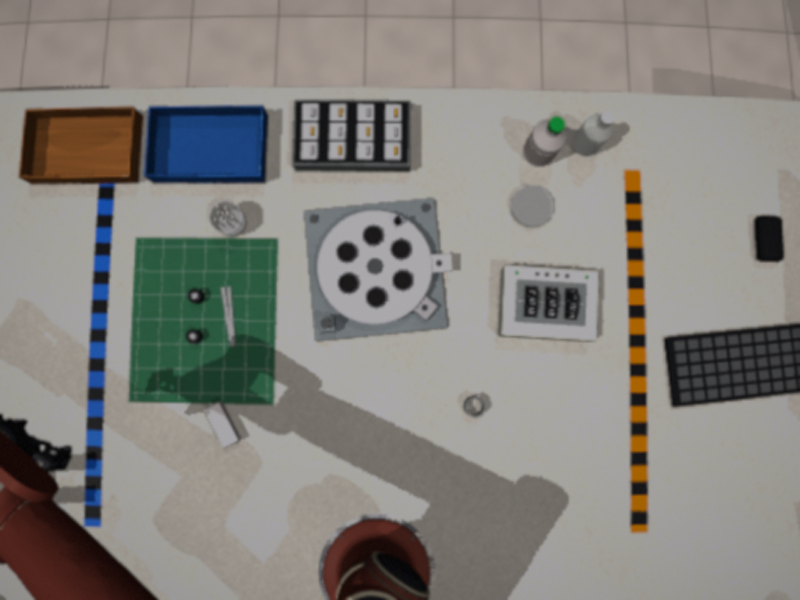

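View pics/scene0.png

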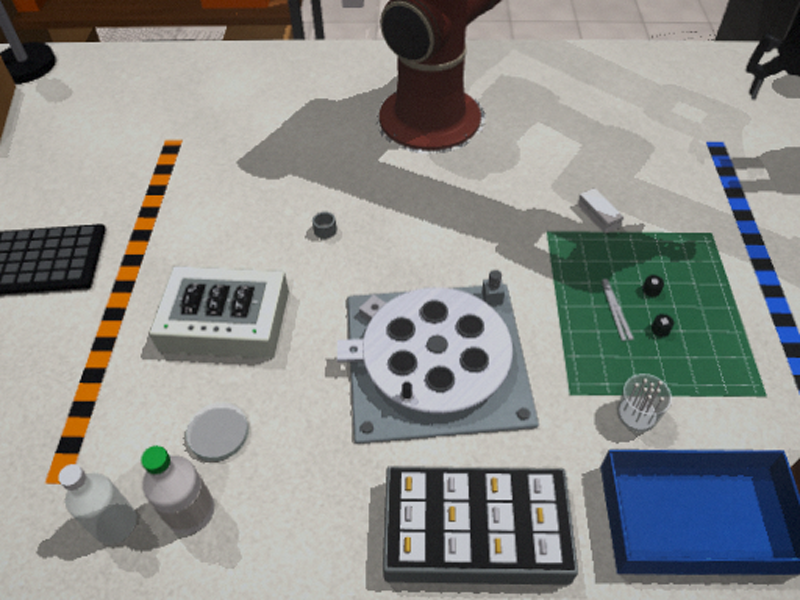

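The top view (800x600) shows two mounts at (196,296) and (194,337), the table centre at (375,266), the ear at (440,262), the boss at (427,308), the pin at (333,322) and the controller at (550,302). I'll look closer at the details next.

Create h.py:
```python
from station import ctrl
import cv2,numpy as np
from scipy.spatial.transform import Rotation as R
def ray(n,uv):
    p=ctrl.camera_params(n); d=np.array([(uv[0]-p['cx'])/p['fx'],(uv[1]-p['cy'])/p['fy']]); s=d.copy()
    for _ in range(20): s=d/(1+p['k1']*(s@s))
    T=np.array(p['T']); return T[:3,3],T[:3,:3]@np.array([s[0],s[1],1])
def plane(n,uv,z):
    o,d=ray(n,uv); return o+d*(z-o[2])/d[2]
def proj(n,P):
    p=ctrl.camera_params(n); c=np.linalg.inv(np.array(p['T']))@np.append(P,1); s=c[:2]/c[2]; s=s*(1+p['k1']*(s@s))
    return np.array([p['fx']*s[0]+p['cx'],p['fy']*s[1]+p['cy']])
def tri(a,b):
    (o1,d1),(o2,d2)=ray("scene",a),ray("top",b)
    A=np.stack([d1,-d2],1); k=np.linalg.lstsq(A,o2-o1,rcond=None)[0]; return (o1+d1*k[0]+o2+d2*k[1])/2
def crop(im,x,y,w,h,W,H): return cv2.resize(im[y:y+h,x:x+w,::-1],(W,H),interpolation=cv2.INTER_CUBIC)
def rel(goal,yaw=None):  # shift in tool axes to a world TCP point; optional turn about tool z
    o=ctrl.get_obs(); r=R.from_rotvec(o['tool_rot']); return np.round(r.inv().apply(np.array(goal)-o['tool_pos']),4)
```

Run:
```python
from h import *
t=np.load('pics/top0.npy');s=np.load('pics/scene0.npy')
a=crop(t,190,120,100,100,400,400) ; b=crop(s,215,165,133,133,400,400)
c=crop(t,80,148,100,50,400,200); d=crop(s,90,160,100,50,400,200)
c2=crop(np.clip(t.astype(float)*1,0,255).astype(np.uint8),80,200,100,62,400,0 or 200)
cv2.imwrite('pics/z1.png',np.vstack([np.hstack([a,b]),np.hstack([cv2.convertScaleAbs(crop(t,80,148,104,112,200,200),alpha=2.5),crop(t,315,165,75,60,200,200),crop(s,92,165,100,65,400,200)])]))
```

```text
(no output)
```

View pics/z1.png

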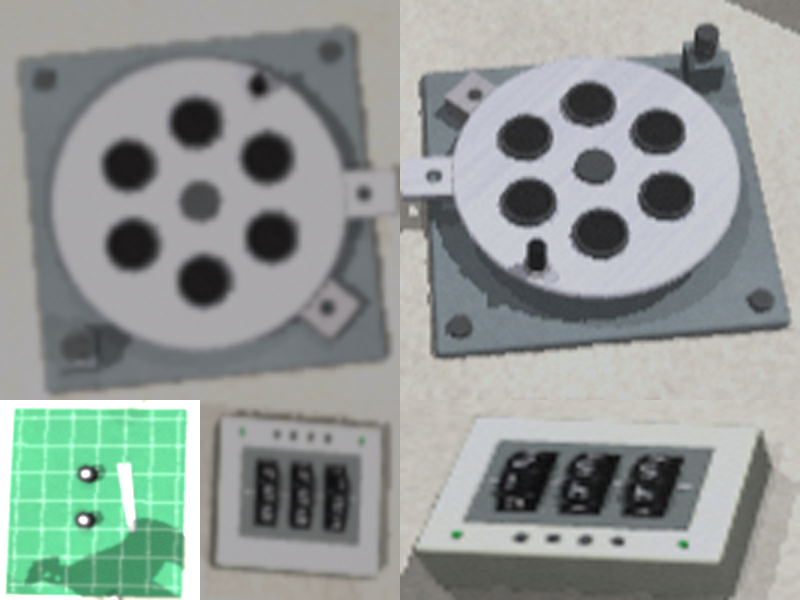

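Run:
```python
from h import *
I={n:np.load(f'pics/{n}0.npy') for n in('top','scene')}
def blobs(n,x,y,w,h,th,lo,hi):
    g=I[n].max(2)[y:y+h,x:x+w]; k,_,st,c=cv2.connectedComponentsWithStats((g<th).astype(np.uint8))
    return [(c[i]+[x,y],st[i][2:]) for i in range(1,k) if lo<=st[i][4]<=hi]
cups=[]
for n,b in(('top',(200,135,75,75)),('scene',(232,185,105,85))):
    B=blobs(n,*b,75,60,450); P=np.array([plane(n,c,.040)[:2] for c,_ in B]); print(n,len(P),P.mean(0),np.round(P,3).tolist())
E0=dict(ear=((226,223.5),(280.75,168.5)),boss=((240,196.25),(271.5,196.5)),pin=((316.7,177),(209.75,206.5)),knob=((260.2,245.8),(254.75,141.25)))
Z=dict(ear=.039,boss=.03,pin=.071,knob=.07)
for k,(a,b) in E0.items(): print(k,plane('scene',a,Z[k]).round(4),plane('top',b,Z[k]).round(4))
for n,b in(('top',(110,175,40,50)),('scene',(400,165,45,60))):
    x,y,w,h=b; im=I[n][y:y+h,x:x+w].astype(int); r,g,bl=im[...,0],im[...,1],im[...,2]
    for nm,m in(('steel',im.min(2)>110),('dark',im.max(2)<45)):
        k,_,st,c=cv2.connectedComponentsWithStats(m.astype(np.uint8))
        for i in range(1,k):
            if st[i][4]>=4: print(n,nm,st[i],plane(n,c[i]+[x,y],.024 if nm=='steel' else .012).round(4))
# wheels
def up(n,x,y,w,h,rot=0):
    im=np.mean([ctrl.get_image(n) for _ in range(4)],0)[y:y+h,x:x+w]
    im=np.rot90(im,2*rot); im=np.clip(im*1.4,0,255).astype(np.uint8)[:,:,::-1]
    return cv2.resize(im,(400,int(400*h/w)),interpolation=cv2.INTER_LANCZOS4)
cv2.imwrite('pics/w0.png',np.vstack([up('top',330,178,46,32),up('scene',112,178,54,34,1)]))
for n in I:
  print(n,[ (c.round(1).tolist(),s.tolist()) for c,s in blobs(n,*((330,178,46,32) if n=='top' else (112,178,54,34)),60,20,400)])
```

```text
top 6 [0.6063759  0.00889454] [[0.669, 0.013], [0.641, -0.043], [0.634, 0.065], [0.578, -0.047], [0.572, 0.061], [0.544, 0.005]]
scene 8 [0.61045797 0.01831875] [[0.517, 0.1], [0.545, 0.005], [0.572, 0.061], [0.579, -0.047], [0.635, 0.065], [0.641, -0.043], [0.669, 0.013], [0.726, -0.007]]
ear [ 0.6175 -0.1178  0.039 ] [ 0.612  -0.1191  0.039 ]
boss [ 0.5287 -0.0888  0.03  ] [ 0.5252 -0.0912  0.03  ]
pin [0.4982 0.1021 0.071 ] [0.4899 0.0959 0.071 ]
knob [ 0.6968 -0.0345  0.07  ] [ 0.6907 -0.0375  0.07  ]
top steel [ 32   9   8  34 148] [0.5147 0.302  0.024 ]
top steel [13 13  3  3  8] [0.5454 0.373  0.024 ]
top steel [12 39  3  3  7] [0.4641 0.3728 0.024 ]
top dark [12 10  9  9 38] [0.5446 0.3671 0.012 ]
top dark [10 36 10  8 36] [0.4667 0.3664 0.012 ]
scene steel [17 14  4  3 11] [0.4665 0.3731 0.024 ]
scene steel [23 38  5  5 16] [0.5478 0.3728 0.024 ]
scene steel [ 0 41  5 11 28] [0.5683 0.311  0.024 ]
scene dark [ 11  11  14  14 122] [0.4684 0.3721 0.012 ]
scene dark [ 17  36  14  15 125] [0.5503 0.371  0.012 ]
top [([339.5, 191.9], [9, 20, 120]), ([352.4, 192.5], [9, 19, 112]), ([365.3, 193.1], [10, 19, 129])]
scene [([122.9, 191.3], [15, 19, 179]), ([138.9, 192.2], [15, 19, 166]), ([154.7, 193.2], [15, 20, 169])]
```

View pics/w0.png

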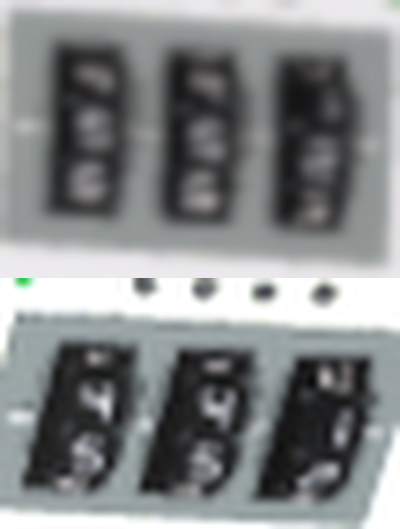

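Both mats agree on two mounts. The wheels read roughly 5, 5 and 2 on top, so I'll unwrap each rim into a strip and measure it.

Create wheels.py:
```python
from h import *
def frame():
    pts={'top':((332.4,192.1),(372.0,194.2)),'scene':((162.8,192.8),(114.9,191))}
    L=np.mean([plane(n,pts[n][0],.055) for n in pts],0);Rr=np.mean([plane(n,pts[n][1],.055) for n in pts],0)
    for n in pts: print(n,[plane(n,p,.055).round(4).tolist() for p in pts[n]])
    return (L+Rr)/2,L-Rr
def strips(fn,c,yv,N=4):
    y=yv/np.linalg.norm(yv); x=np.cross(y,[0,0,1]); out=[]
    for n in('scene','top'):
        im=np.mean([ctrl.get_image(n) for _ in range(N)],0).astype(np.float32)
        for off in(.04,0,-.04):
            ph=np.radians(np.linspace(80,-70,300)); w=np.linspace(.011,-.011,44*2//1)
            M=np.array([[proj(n,np.array([c[0],c[1],.042])+y*(off+v)+x*.032*np.sin(p)+np.array([0,0,.032*np.cos(p)])) for v in w] for p in ph],np.float32)
            s=cv2.remap(im,M[...,0],M[...,1],cv2.INTER_CUBIC); s=np.clip((s-10)*2,0,255).astype(np.uint8)[:,:,::-1].copy()
            s=cv2.resize(s,(130,600)); 
            for d in range(-70,81,10): cv2.line(s,(0,int((80-d)*4)),(12 if d else 130,int((80-d)*4)),(0,0,255) if d==0 else (0,255,255),1)
            out+=[s]
    cv2.imwrite(fn,np.hstack(out))
```

Run:
```python
from wheels import *
c,y=frame(); print('ctrl',c,y,np.degrees(np.arctan2(-y[0],y[1])))
strips('pics/s0.png',c,y)
I={n:np.load(f'pics/{n}0.npy') for n in('top','scene')}
def hole(n,uv,z,r=4):
    x,y=int(round(uv[0])),int(round(uv[1])); g=I[n].mean(2)[y-r:y+r+1,x-r:x+r+1]; w=np.clip(np.median(g)*.8-g,0,None)
    yy,xx=np.mgrid[y-r:y+r+1,x-r:x+r+1]; uv=((w*xx).sum()/w.sum(),(w*yy).sum()/w.sum()); return np.round(uv,2),plane(n,uv,z).round(4)
for k,a,b,z in(('ear',(226,223.5),(280.5,168.2),.038),('boss',(240,196),(271,196),.029)): print(k,hole('scene',a,z),hole('top',b,z))
```

```text
top [[0.5382, -0.2769, 0.055], [0.5328, -0.4, 0.055]]
scene [[0.5389, -0.2787, 0.055], [0.5343, -0.4003, 0.055]]
ctrl [ 0.53604352 -0.33897177  0.055     ] [0.00498408 0.12233222 0.        ] -2.333063981744078Traceback (most recent call last):
  File "<stdin>", line 3, in <module>
  File "wheels.py", line 13, in strips
    M=np.array([[proj(n,np.array([c[0],c[1],.042])+y*(off+v)+x*.032*np.sin(p)+np.array([0,0,.032*np.cos(p)])) for v in w] for p in ph],np.float32)
                 ~~~~^^^^^^^^^^^^^^^^^^^^^^^^^^^^^^^^^^^^^^^^^^^^^^^^^^^^^^^^^^^^^^^^^^^^^^^^^^^^^^^^^^^^^^^^
  File "h.py", line 11, in proj
    p=ctrl.camera_params(n); c=np.linalg.inv(np.array(p['T']))@np.append(P,1); s=c[:2]/c[2]; s=s*(1+p['k1']*(s@s))
ValueError: time passes only in moves, steps and waits
```

Cache camera_params.

```bash
sed -i 's/ctrl.camera_params(n)/cam(n)/; 3a from functools import lru_cache\n@lru_cache\ndef cam(n): return ctrl.camera_params(n)' h.py
```

Run:
```python
from wheels import *
c,y=frame()
strips('pics/s0.png',c,y)
I={n:np.load(f'pics/{n}0.npy') for n in('top','scene')}
def hole(n,uv,z,r=4):
    x,y=int(round(uv[0])),int(round(uv[1])); g=I[n].mean(2)[y-r:y+r+1,x-r:x+r+1]; w=np.clip(np.median(g)*.8-g,0,None)
    yy,xx=np.mgrid[y-r:y+r+1,x-r:x+r+1]; uv=((w*xx).sum()/w.sum(),(w*yy).sum()/w.sum()); return np.round(uv,2),plane(n,uv,z).round(4)
for k,a,b,z in(('ear',(226,223.5),(280.5,168.2),.038),('boss',(240,196),(271,196),.029)): print(k,hole('scene',a,z),hole('top',b,z))
```

```text
top [[0.5382, -0.2769, 0.055], [0.5328, -0.4, 0.055]]
scene [[0.5389, -0.2787, 0.055], [0.5343, -0.4003, 0.055]]
ear (array([225.93, 222.99]), array([ 0.6154, -0.1182,  0.038 ])) (array([280.53, 167.97]), array([ 0.6137, -0.1185,  0.038 ]))
boss (array([239.43, 196.05]), array([ 0.5274, -0.0904,  0.029 ])) (array([271.33, 196.45]), array([ 0.5254, -0.0907,  0.029 ]))
```

View pics/s0.png

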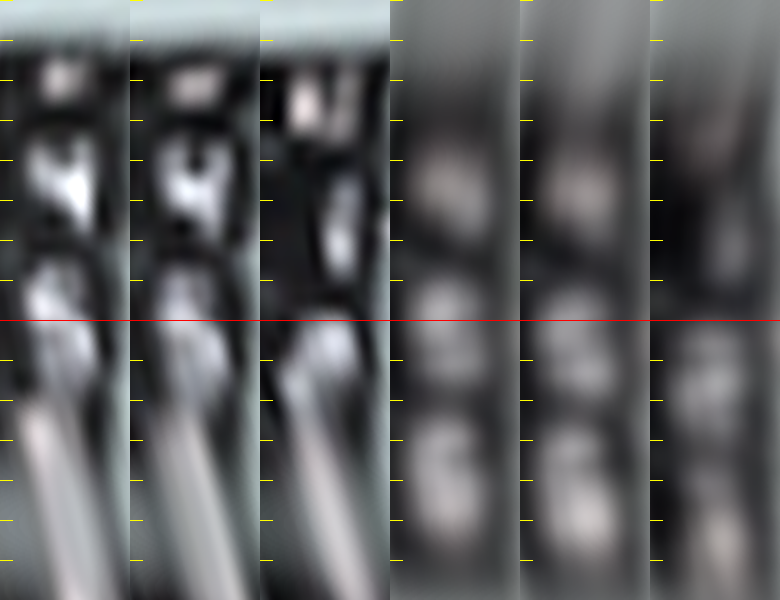

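Strips: 4 sits at about +35° and 5 at about the top on the left and middle wheels (≈179°). On the right wheel 1 is at about +20°, so it stands at ≈56°. That gives rim draws of about −60, +41 and +49 mm. The table is at +0.74 rad. I'll turn the table first and go to the knob.

Add to h.py:
```python
def go(p,yaw):  # tool-axis shift and z-turn so TCP is at p, fingers closing along world yaw (deg, mod 180)
    o=ctrl.get_obs(); r=R.from_rotvec(o['tool_rot']); y=r.as_matrix()[:,1]; cur=np.degrees(np.arctan2(y[1],y[0]))
    d=(yaw-cur+90)%180-90
    print('t',o['t'],'pos',o['tool_pos'].round(4),'yaw',cur.round(1),'q6',o['q'][5].round(2),'tilt',r.as_matrix()[:,2].round(3))
    print('shift',r.inv().apply(np.array(p)-o['tool_pos']).round(4),'rz',np.radians(-d).round(3))
```

```bash
python3 -c "
from h import *
go([.6962,-.0356,.12],63.6)"
```

Emit:
run_rows:
  offsets: [0.05,-0.638,-0.344,0,0,0,0,0.05,-0.638,-0.344,0,0,0,0,0.05,-0.638,-0.344,0,0,0,0,0.05,-0.638,-0.344,0,0,0,0,0.05,-0.638,-0.344,0,0,0,0,0.05,-0.638,-0.344,0,0,0,0,0.05,-0.638,-0.344,0,0,0,0,0.05,-0.638,-0.344,0,0,0,0,0.05,-0.638,-0.344,0,0,0,0,0.05,-0.638,-0.344,0,0,0,0,0.05,-0.638,-0.344,0,0,0,0,0.05,-0.638,-0.344,0,0,0,0,0.05,-0.638,-0.344,0,0,0,0,0.05,-0.638,-0.344,0,0,0,0,0.05,-0.638,-0.344,0,0,0,0,0.05,-0.638,-0.344,0,0,0,0,0.05,-0.638,-0.344,0.09,0,0,0,0.05,-0.638,-0.344,0.09,0,0,0,0.05,-0.638,-0.344,0.09,0,0,0,0.05,-0.638,-0.344,0.09,0,0,0]
  grip_n: 20

```text
t: 2.77
tool_pos: [0.6932, -0.0376, 0.1127]
tool_rot: [-0.727, -3.045, 0.002]
contact_force: [-1.7, 0.6, -1.1]
opening: 0.0501
grip_force: 0.0
```

```bash
python3 -c "
from h import *
go([.6962,-.0356,.048],63.6)"
```

```text
t 2.7667 pos [ 0.6932 -0.0376  0.1127] yaw 63.1 q6 -1.26 tilt [-0.011  0.001 -1.   ]
shift [-0.0025  0.0034  0.0646] rz -0.008
```

Emit:
run_rows:
  offsets: [0.05,0,0,0,0,0,0,0.05,0,0,0.03,0,0,0,0.05,0,0,0.071,0,0,0,0.05,0,0,0.071,0,0,0,0.05,0,0,0.071,0,0,0]

```text
t: 3.18
tool_pos: [0.6948, -0.0342, 0.0487]
tool_rot: [-0.722, -3.054, 0.0]
contact_force: [-0.6, 0.1, 0.1]
opening: 0.0499
grip_force: 0.0
```

```bash
python3 -c "
from h import *
go([.6962,-.0356,.048],63.6)"
```

```text
t 3.1833 pos [ 0.6948 -0.0342  0.0487] yaw 63.4 q6 -1.26 tilt [-0.003  0.001 -1.   ]
shift [-0.0019 -0.0006  0.0007] rz -0.004
```

Emit:
run_rows:
  offsets: [0.01,0,0,0,0,0,0,0.01,0,0,0,0,0,0,0.01,0,0,0,0,0,0,0.01,0,0,0,0,0,0,0.01,0,0,0,0,0,0]
  grip_n: 25

```text
t: 3.6
tool_pos: [0.6971, -0.0356, 0.0509]
tool_rot: [0.724, 3.055, 0.0]
contact_force: [-0.3, -0.2, 0.0]
opening: 0.0097
grip_force: 0.0
```

Run:
```python
from h import *
o=ctrl.get_obs(); r=R.from_rotvec(o['tool_rot']); p=o['tool_pos'].copy(); a=np.array([.6066,.0089,p[2]])
print(np.degrees(np.arctan2(*(p-a)[1::-1])),np.linalg.norm(p-a))
for i in range(1,13):
    th=-.741*i/12; print(r.inv().apply(a+R.from_rotvec([0,0,th]).apply(p-a)-p).round(4),round(-th,3))
```

```text
-26.186140215365825 0.10084305594980661
[ 0.0001 -0.0062 -0.    ] 0.062
[ 0.0007 -0.0124 -0.    ] 0.123
[ 0.0016 -0.0186 -0.    ] 0.185
[ 0.0028 -0.0247 -0.    ] 0.247
[ 0.0045 -0.0307 -0.    ] 0.309
[ 0.0065 -0.0366 -0.    ] 0.37
[ 0.0089 -0.0423 -0.    ] 0.432
[ 0.0116 -0.0479 -0.0001] 0.494
[ 0.0147 -0.0533 -0.0001] 0.556
[ 0.0181 -0.0585 -0.0001] 0.618
[ 0.0218 -0.0635 -0.0001] 0.679
[ 0.0258 -0.0683 -0.0001] 0.741
```

Run:
```python
from h import *
t=ctrl.get_image('top');s=ctrl.get_image('scene')
cv2.imwrite('pics/k1.png',np.hstack([crop(t,190,110,110,110,400,400),crop(s,205,165,133,133,400,400)]))
```

```text
(no output)
```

View pics/k1.png

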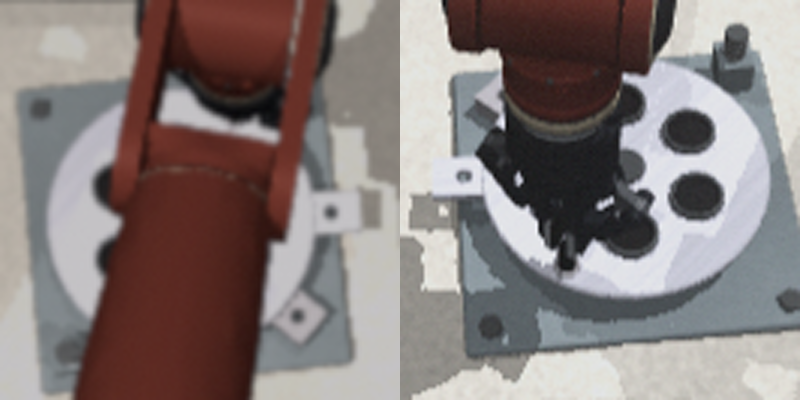

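Emit:
run_rows:
  offsets: [0,0,0,0,0,0,0,0,0,0,0,0,0,0,0,0,0,0,0,0,0,0,0,0,0,0,0,0]
  grip_n: 25

```text
t: 4.03
tool_pos: [0.6961, -0.0355, 0.049]
tool_rot: [-0.725, -3.056, 0.0]
contact_force: [-1.0, 0.4, -0.2]
opening: 0.0
grip_force: 0.0
```

Run:
```python
from h import *
s=np.mean([ctrl.get_image('scene') for _ in range(3)],0)
s=np.clip(s*2.5,0,255).astype(np.uint8)
cv2.imwrite('pics/k2.png',crop(s,225,195,70,70,560,560))
for n,p in(('knobtop',[.6962,-.0356,.07]),('knobbase',[.6962,-.0356,.04]),('tcp',ctrl.get_obs()['tool_pos'])): print(n,(proj('scene',np.array(p))-[225,195])*8)
```

```text
knobtop [277.50149082 404.40524729]
knobbase [278.81601855 459.30927565]
tcp [278.72572931 442.85784168]
```

View pics/k2.png

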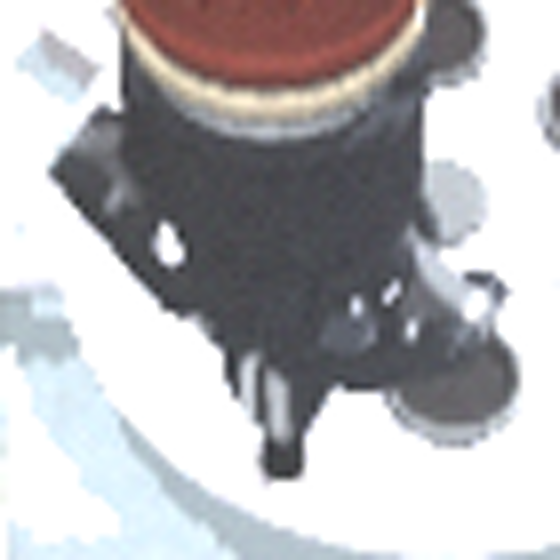

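The knob's foot shows at (283,460) and the fingers shut to 0 mm with no grip force, so something doesn't match. I'll lift, open and look.

Emit:
run_rows:
  offsets: [0.05,0,0,0,0,0,0,0.05,0,0,0,0,0,0,0.05,0,0,0,0,0,0,0.05,0,0,-0.04,0,0,0,0.05,0,0,-0.06,0,0,0,0.05,0,0,-0.06,0,0,0,0.05,0,0,-0.06,0,0,0]

```text
t: 4.77
tool_pos: [0.6977, -0.0357, 0.1117]
tool_rot: [0.724, 3.053, 0.0]
contact_force: [0.1, 0.2, -1.0]
opening: 0.0499
grip_force: 0.0
```

Run:
```python
from h import *
s=np.mean([ctrl.get_image('scene') for _ in range(3)],0)
s=np.clip(s*2,0,255).astype(np.uint8)
cv2.imwrite('pics/k3.png',crop(s,215,175,90,90,600,600))
for n,p in(('knobtop',[.6962,-.0356,.07]),('knobbase',[.6962,-.0356,.04]),('tcp',ctrl.get_obs()['tool_pos'])): print(n,(proj('scene',np.array(p))-[215,175])*6.67)
```

```text
knobtop [298.06686797 470.57287493]
knobbase [299.16285546 516.34910857]
tcp [297.61604508 407.50045834]
```

View pics/k3.png

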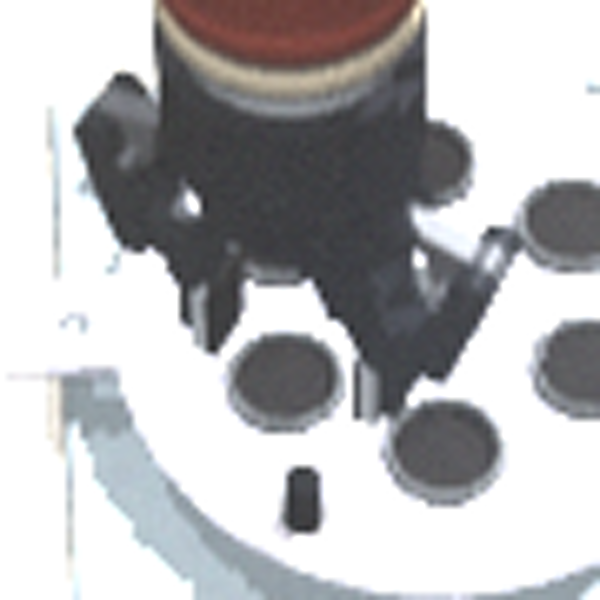

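The fingertips and the knob at (302,500) line up in plan, so height is the open question. I'll probe by lowering the shut fingers onto the knob top.

Emit:
run_rows:
  offsets: [0,0,0,0,0,0,0,0,0,0,0,0,0,0,0,0,0,0,0,0,0,0,0,0,0.03,0,0,0,0,0,0,0.036,0,0,0,0,0,0,0.036,0,0,0,0,0,0,0.038,0,0,0,0,0,0,0.038,0,0,0]

```text
t: 5.58
tool_pos: [0.6965, -0.0356, 0.0717]
tool_rot: [0.725, 3.056, 0.0]
contact_force: [0.1, 0.5, 0.1]
opening: 0.0002
grip_force: 0.0
```

Emit:
run_rows:
  offsets: [0,0,0,0.002,0,0,0,0,0,0,0.002,0,0,0]

```text
t: 5.75
tool_pos: [0.6968, -0.0356, 0.0701]
tool_rot: [0.725, 3.055, 0.0]
contact_force: [-0.2, 1.0, 0.3]
opening: 0.0001
grip_force: 0.0
```

Emit:
run_rows:
  offsets: [0,0,0,0.002,0,0,0,0,0,0,0.004,0,0,0,0,0,0,0.004,0,0,0]

```text
t: 6.0
tool_pos: [0.696, -0.0355, 0.0648]
tool_rot: [-0.725, -3.056, 0.0]
contact_force: [-0.1, -0.6, 0.0]
opening: -0.0002
grip_force: 0.0
```

Emit:
run_rows:
  offsets: [0,0,0,0.004,0,0,0,0,0,0,0.008,0,0,0,0,0,0,0.010,0,0,0,0,0,0,0.010,0,0,0]

```text
t: 6.33
tool_pos: [0.6955, -0.0354, 0.054]
tool_rot: [-0.725, -3.055, 0.0]
contact_force: [-0.6, -0.0, -0.4]
opening: -0.0002
grip_force: 0.0
```

Emit:
run_rows:
  offsets: [0,0,0,0.003,0,0,0,0,0,0,0.003,0,0,0]

```text
t: 6.5
tool_pos: [0.6959, -0.0355, 0.0516]
tool_rot: [-0.725, -3.056, 0.0]
contact_force: [0.3, -0.4, 0.3]
opening: -0.0004
grip_force: 0.0
```

Emit:
run_rows:
  offsets: [0,0,0,0.003,0,0,0,0,0,0,0.003,0,0,0]

```text
t: 6.67
tool_pos: [0.6964, -0.0355, 0.0491]
tool_rot: [0.725, 3.056, 0.0]
contact_force: [0.6, 0.8, 0.2]
opening: -0.0
grip_force: 0.0
```

Emit:
run_rows:
  offsets: [0,0,0,0.002,0,0,0,0,0,0,0.002,0,0,0]

```text
t: 6.83
tool_pos: [0.6967, -0.0353, 0.049]
tool_rot: [0.725, 3.056, 0.001]
contact_force: [-2.6, 0.5, 6.2]
opening: 0.0
grip_force: 3.1
```

Run:
```python
from h import *
s=np.mean([ctrl.get_image('scene') for _ in range(3)],0)
s=np.clip(s*3.5,0,255).astype(np.uint8)
cv2.imwrite('pics/k4.png',crop(s,235,215,50,50,600,600))
for n,p in(('knobtop',[.6962,-.0356,.07]),('knobbase',[.6962,-.0356,.04]),('tcp',ctrl.get_obs()['tool_pos'])): print(n,(proj('scene',np.array(p))-[235,215])*12)
```

```text
knobtop [296.25223623 366.60787094]
knobbase [298.22402782 448.96391348]
tcp [298.93428058 427.29151784]
```

View pics/k4.png

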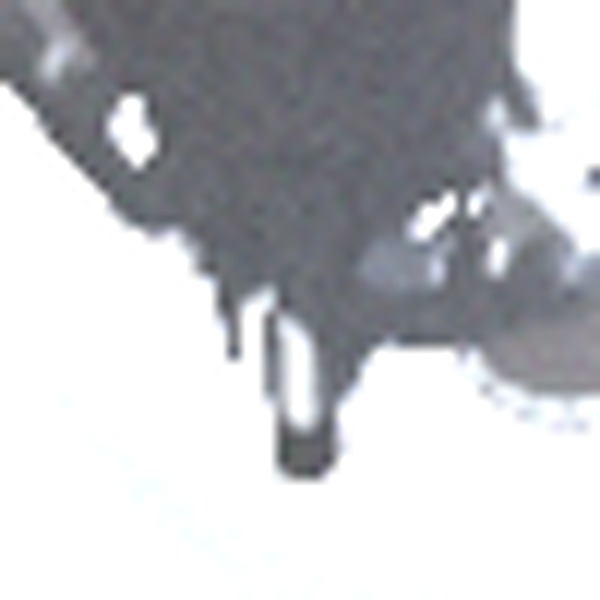

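```bash
python3 -c "
from station import ctrl
print(ctrl.tcp_to_grasp)"
```

```text
0.0187
```

Emit:
run_rows:
  offsets: [0,0,0,-0.015,0,0,0,0.04,0,0,-0.015,0,0,0,0.04,0,0,-0.015,0,0,0,0.04,0,0,-0.015,0,0,0,0.04,0,0,-0.015,0,0,0]

```text
t: 7.4
tool_pos: [0.6959, -0.0355, 0.0618]
tool_rot: [-0.725, -3.056, 0.0]
contact_force: [-0.1, 0.3, -0.9]
opening: 0.04
grip_force: 0.0
```

Emit:
run_rows:
  offsets: [0.04,0,0,0.01,0,0,0,0.04,0,0,0.015,0,0,0,0.04,0,0,0.015,0,0,0]

```text
t: 7.65
tool_pos: [0.6943, -0.0352, 0.0441]
tool_rot: [-0.724, -3.052, 0.001]
contact_force: [0.6, -0.5, -0.4]
opening: 0.0402
grip_force: 0.0
```

Emit:
run_rows:
  offsets: [0.04,0,0,0.005,0,0,0,0.04,0,0,0.005,0,0,0]

```text
t: 7.82
tool_pos: [0.6954, -0.0354, 0.0406]
tool_rot: [-0.725, -3.055, 0.0]
contact_force: [0.1, 0.2, -0.8]
opening: 0.0399
grip_force: 0.0
```

Emit:
run_rows:
  offsets: [0.04,0,0,0.003,0,0,0,0.04,0,0,0.003,0,0,0]

```text
t: 7.98
tool_pos: [0.696, -0.0355, 0.0386]
tool_rot: [-0.725, -3.056, 0.0]
contact_force: [-0.3, -0.2, -1.1]
opening: 0.04
grip_force: 0.0
```

Emit:
run_rows:
  offsets: [0.04,0,0,0.004,0,0,0,0.04,0,0,0.005,0,0,0,0.04,0,0,0.005,0,0,0]

```text
t: 8.23
tool_pos: [0.6959, -0.0355, 0.0337]
tool_rot: [-0.725, -3.056, 0.0]
contact_force: [0.3, 0.6, -0.5]
opening: 0.0398
grip_force: 0.0
```

Emit:
run_rows:
  offsets: [0.04,0,0,0.003,0,0,0,0.04,0,0,0.003,0,0,0]

```text
t: 8.4
tool_pos: [0.696, -0.0355, 0.0307]
tool_rot: [-0.725, -3.056, 0.0]
contact_force: [-0.1, 0.3, -0.6]
opening: 0.04
grip_force: 0.0
```

Emit:
run_rows:
  offsets: [0.005,0,0,0,0,0,0,0.005,0,0,0,0,0,0,0.005,0,0,0,0,0,0,0.005,0,0,0,0,0,0,0.005,0,0,0,0,0,0]
  grip_n: 30

```text
t: 8.82
tool_pos: [0.6963, -0.0354, 0.0314]
tool_rot: [0.725, 3.057, 0.0]
contact_force: [-0.1, -0.0, 0.8]
opening: 0.0122
grip_force: 29.2
```

The fingertips sit about 21 mm higher than the tool reading. The grip now holds the knob (29 N), so I'll turn the table by −0.741 rad along the arc.

Emit:
run_rows:
  offsets: [0.005,0.0001,-0.0062,0,0,0,0.062,0.005,0.0007,-0.0123,0,0,0,0.123,0.005,0.0016,-0.0185,0,0,0,0.185,0.005,0.0028,-0.0245,0,0,0,0.247,0.005,0.0045,-0.0305,0,0,0,0.309,0.005,0.0065,-0.0363,0,0,0,0.37,0.005,0.0088,-0.042,0,0,0,0.432,0.005,0.0115,-0.0476,0,0,0,0.494,0.005,0.0146,-0.0529,0,0,0,0.556,0.005,0.018,-0.0581,0,0,0,0.618,0.005,0.0216,-0.0631,0,0,0,0.679,0.005,0.0256,-0.0678,0,0,0,0.741,0.005,0.0256,-0.0678,0,0,0,0.741,0.005,0.0256,-0.0678,0,0,0,0.741,0.005,0.0256,-0.0678,0,0,0,0.741]

```text
t: 10.07
tool_pos: [0.6429, -0.0839, 0.0313]
tool_rot: [-1.78, -2.587, -0.001]
contact_force: [-3.0, 4.4, 2.4]
opening: 0.0127
grip_force: 29.8
```

Run:
```python
from h import *
o=ctrl.get_obs(); p=o['tool_pos']-[.6066,.0089,0]; print(np.degrees(np.arctan2(p[1],p[0])),np.hypot(*p[:2]))
t=ctrl.get_image('top');s=ctrl.get_image('scene')
cv2.imwrite('pics/h1.png',np.hstack([crop(t,240,165,60,60,400,400),crop(s,215,175,60,60,400,400)]))
```

```text
-68.65726288000175 0.09960579488328775
```

View pics/h1.png

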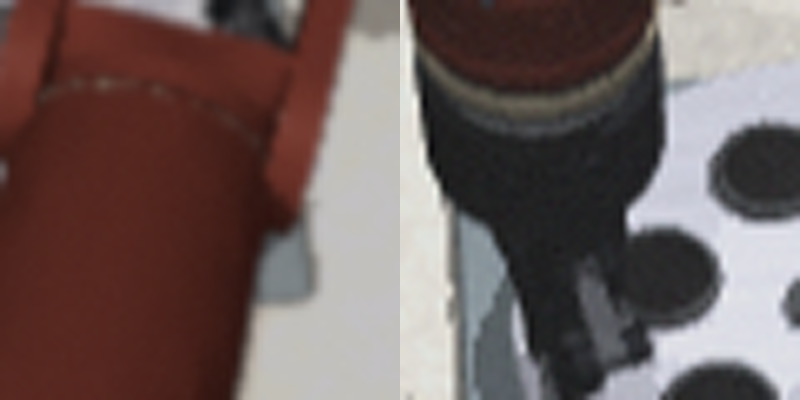

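The arm hides the ear. I'll release, lift, move over to the pin and look again.

Emit:
run_rows:
  offsets: [0.05,0,0,0,0,0,0,0.05,0,0,0,0,0,0,0.05,0,0,0,0,0,0,0.05,0,0,-0.04,0,0,0,0.05,0,0,-0.08,0,0,0,0.05,0,0,-0.1,0,0,0,0.05,0,0,-0.1,0,0,0]

```text
t: 10.75
tool_pos: [0.6474, -0.0861, 0.1391]
tool_rot: [1.776, 2.577, 0.006]
contact_force: [1.1, 0.6, 1.1]
opening: 0.0498
grip_force: 0.0
```

Run:
```python
from h import *
go([.492,.101,.10],21.1)
```

```text
t 10.75 pos [ 0.6474 -0.0861  0.1391] yaw 20.9 q6 -0.61 tilt [ 0.013 -0.004 -1.   ]
shift [ 0.2305 -0.0789  0.0365] rz -0.004
```

Emit:
run_rows:
  offsets: [0.05,0.2267,-0.075,0,0,0,0,0.05,0.2267,-0.075,0,0,0,0,0.05,0.2267,-0.075,0,0,0,0,0.05,0.2267,-0.075,0,0,0,0,0.05,0.2267,-0.075,0,0,0,0,0.05,0.2267,-0.075,0,0,0,0,0.05,0.2267,-0.075,0.03,0,0,0,0.05,0.2267,-0.075,0.03,0,0,0,0.05,0.2267,-0.075,0.03,0,0,0]

```text
t: 11.5
tool_pos: [0.4904, 0.1003, 0.0993]
tool_rot: [-1.78, -2.585, 0.005]
contact_force: [0.3, -0.2, 0.0]
opening: 0.0498
grip_force: 0.0
```

Run:
```python
from h import *
go([.492,.101,.028],21.1)
I={n:np.mean([ctrl.get_image(n) for _ in range(3)],0) for n in('top','scene')}
for n in I:
    uv=proj(n,np.array([.5264,-.0906,.039])); x,y=np.round(uv).astype(int); r=5
    g=I[n].mean(2)[y-r:y+r+1,x-r:x+r+1]; print(n,uv); print(g.round().astype(int))
np.savez('pics/h2.npz',**I)
ims=[crop(np.clip(I['top'],0,255).astype(np.uint8),190,120,100,100,400,400),crop(I['scene'].astype(np.uint8),215,165,100,100,400,400)]
cv2.imwrite('pics/h2.png',np.hstack(ims))
```

```text
t 11.5 pos [0.4904 0.1003 0.0993] yaw 20.9 q6 -0.31 tilt [-0.004 -0.001 -1.   ]
shift [0.     0.002  0.0712] rz -0.004
top [271.43934076 195.86266898]
[[133 133 131 128 129 134 134 127 115  98  89]
 [133 132 130 128 132 135 138 140 136 125 114]
 [134 133 132 132 132 133 143 159 161 157 154]
 [134 133 135 132 124 119 139 165 176 177 177]
 [133 134 135 127 103  86 104 143 174 182 183]
 [134 135 134 122  88  67  77 121 168 182 183]
 [134 136 135 125  95  76  86 126 170 182 183]
 [128 134 135 131 117 110 127 156 178 183 183]
 [111 126 133 135 133 141 162 176 182 183 183]
 [ 87 105 124 133 136 145 166 180 183 184 183]
 [ 77  84 103 123 133 142 160 178 183 183 181]]
scene [239.16882055 193.3260556 ]
[[214 215 214 215 213 141 138 138 126 103  92]
 [215 213 214 214 213 140 140 139 139 125 107]
 [215 215 214 213 213 138 141 140 141 139 132]
 [212 215 214 214 210 169 138 140 140 141 141]
 [211 213 213 210 181 168 118 132 140 141 143]
 [211 208 210 180 123  94  92 103 128 140 140]
 [215 212 209 143  82  86  83  88 125 141 141]
 [214 215 214 180 131  98 112 109 137 142 142]
 [214 215 216 214 164 125 142 133 139 135 138]
 [182 189 190 190 143 141 139 137 130 126 132]
 [102 127 135 140 141 142 141 134 124 134 136]]
```

View pics/h2.png

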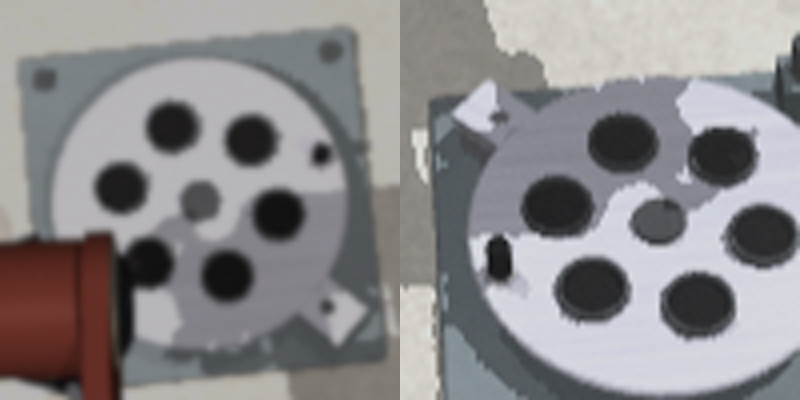

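The ear now covers the boss in both views; its hole is at about (271,196) in the top view. I'll measure the table angle from the cups.

Run:
```python
from h import *
Z=np.load('pics/h2.npz')
I0={n:np.load(f'pics/{n}0.npy') for n in('top','scene')}
A={}
for tag,I in(('0',I0),('1',Z)):
  for n,(x,y,w,h) in dict(top=(200,135,78,75),scene=(228,180,112,92)).items():
    g=I[n].max(2)[y:y+h,x:x+w]; k,_,st,c=cv2.connectedComponentsWithStats((g<75).astype(np.uint8))
    P=np.array([plane(n,c[i]+[x,y],.04)[:2] for i in range(1,k) if 60<=st[i][4]<=450]); 
    if tag=='0': P=P[np.linalg.norm(P-[.6066,.009],axis=1)<.075]; A[n]=P.mean(0)
    d=P-A[n]; r=np.linalg.norm(d,axis=1); d=d[(abs(r-.0625)<.004)]; a=np.degrees(np.arctan2(d[:,1],d[:,0])); print(tag,n,A[n].round(4),len(d),'ear ang mod60', np.round((a-30)%60,2))
for n,uv in(('top',(271.1,196.1)),('scene',(239.,193.9))):
    p=plane(n,uv,.038); q=p[:2]-A[n]; print(n,p.round(4),np.hypot(*q),np.degrees(np.arctan2(q[1],q[0])))
```

```text
0 top [0.6064 0.0089] 6 ear ang mod60 [33.56 33.65 33.74 33.42 33.54 33.66]
0 scene [0.6068 0.009 ] 6 ear ang mod60 [33.58 33.63 33.68 33.59 33.47 33.64]
1 top [0.6064 0.0089] 5 ear ang mod60 [51.21 50.93 51.14 50.08 50.61]
1 scene [0.6068 0.009 ] 6 ear ang mod60 [50.62 51.76 50.74 51.73 50.51 51.58]
top [ 0.5257 -0.0896  0.038 ] 0.1272898362644958 -129.3069123868636
scene [ 0.5274 -0.091   0.038 ] 0.1277002523548507 -128.42522443246014
```

The table is home within about 0.3°. Now to grip the pin.

Emit:
run_rows:
  offsets: [0.05,0,0.001,0.03,0,0,0,0.05,0,0.001,0.05,0,0,0,0.05,0,0.001,0.065,0,0,0,0.05,0,0.001,0.071,0,0,0,0.05,0,0.001,0.071,0,0,0,0.05,0,0.001,0.071,0,0,0]

```text
t: 12.3
tool_pos: [0.4937, 0.1007, 0.0309]
tool_rot: [1.783, 2.586, 0.001]
contact_force: [0.4, -0.9, -0.1]
opening: 0.05
grip_force: 0.0
```

Emit:
run_rows:
  offsets: [0.01,0,0,0,0,0,0,0.01,0,0,0,0,0,0,0.01,0,0,0,0,0,0,0.01,0,0,0,0,0,0,0.01,0,0,0,0,0,0]
  grip_n: 30

```text
t: 12.72
tool_pos: [0.4939, 0.1009, 0.0317]
tool_rot: [1.782, 2.586, 0.001]
contact_force: [-2.7, -1.8, 6.2]
opening: 0.0188
grip_force: 29.3
```

Emit:
run_rows:
  offsets: [0.05,0,0,0,0,0,0,0.05,0,0,0,0,0,0,0.05,0,0,0,0,0,0,0.05,0,-0.001,0,0,0,0,0.05,0,-0.001,0,0,0,0,0.01,0,-0.001,0,0,0,0,0.01,0,-0.001,0,0,0,0,0.01,0,-0.001,0,0,0,0,0.01,0,-0.001,0,0,0,0,0.01,0,-0.001,0,0,0,0]
  grip_n: 30

```text
t: 13.55
tool_pos: [0.4922, 0.1006, 0.0303]
tool_rot: [1.783, 2.587, 0.0]
contact_force: [0.3, 0.4, 1.2]
opening: 0.0186
grip_force: 29.4
```

Emit:
run_rows:
  offsets: [0.05,0,0,0,0,0,0,0.05,0,0,0,0,0,0,0.05,0,0,0,0,0,0,0.05,0,0,0,0,0,0.12,0.05,0,0,0,0,0,0.24,0.05,0,0,0,0,0,0.36,0.05,0,0,0,0,0,0.48,0.05,0,0,0,0,0,0.6,0.05,0,0,0,0,0,0.72,0.05,0,0,0,0,0,0.84,0.05,0,0,0,0,0,0.96,0.05,0,0,0,0,0,1.08,0.05,0,0,0,0,0,1.2,0.05,0,0,0,0,0,1.32,0.05,0,0,0,0,0,1.44,0.05,0,0,0,0,0,1.571,0.05,0,0,0,0,0,1.571,0.05,0,0,0,0,0,1.571]

```text
t: 15.05
tool_pos: [0.4921, 0.1005, 0.0302]
tool_rot: [3.089, 0.573, -0.0]
contact_force: [-0.4, -0.3, 0.3]
opening: 0.0501
grip_force: 0.0
```

Emit:
run_rows:
  offsets: [0.01,0,0,0,0,0,0,0.01,0,0,0,0,0,0,0.01,0,0,0,0,0,0,0.01,0,0,0,0,0,0,0.01,0,0,0,0,0,0]
  grip_n: 30

```text
t: 15.47
tool_pos: [0.4921, 0.1007, 0.0303]
tool_rot: [-3.089, -0.569, 0.0]
contact_force: [0.1, 1.0, 1.9]
opening: 0.0186
grip_force: 29.4
```

The pin stands at (0.492, 0.1007) in the robot frame. I'll lift it straight up and carry it to the boss.

Emit:
run_rows:
  offsets: [0.01,0,0,-0.01,0,0,0,0.01,0,0,-0.03,0,0,0,0.01,0,0,-0.05,0,0,0,0.01,0,0,-0.06,0,0,0,0.01,0,0,-0.06,0,0,0,0.01,0,0,-0.06,0,0,0,0.01,0,0,-0.06,0,0,0]
  grip_n: 35

```text
t: 16.05
tool_pos: [0.4913, 0.1004, 0.0891]
tool_rot: [-3.09, -0.568, 0.003]
contact_force: [-0.1, -0.3, -1.5]
opening: 0.0189
grip_force: 34.5
```

Run:
```python
from h import *
go([.5262,-.0907,.09],-69)
```

```text
t 16.05 pos [0.4913 0.1004 0.0891] yaw -69.2 q6 1.26 tilt [-0.002 -0.    -1.   ]
shift [-0.0354  0.191  -0.0009] rz -0.003
```

Emit:
run_rows:
  offsets: [0.01,-0.007,0.038,0,0,0,0,0.01,-0.014,0.076,0,0,0,0,0.01,-0.021,0.114,0,0,0,0,0.01,-0.028,0.152,0,0,0,0,0.01,-0.035,0.191,0,0,0,0,0.01,-0.035,0.191,0,0,0,0,0.01,-0.035,0.191,0,0,0,0,0.01,-0.035,0.191,0.015,0,0,0,0.01,-0.035,0.191,0.025,0,0,0,0.01,-0.035,0.191,0.027,0,0,0,0.01,-0.035,0.191,0.027,0,0,0]

```text
t: 16.97
tool_pos: [0.5257, -0.0888, 0.0611]
tool_rot: [-3.087, -0.57, 0.006]
contact_force: [0.5, 0.1, -0.3]
opening: 0.0184
grip_force: 34.7
```

Run:
```python
from h import *
go([.5262,-.0907,.06],-69)
I={n:np.mean([ctrl.get_image(n) for _ in range(3)],0) for n in('top','scene')}
cv2.imwrite('pics/p1.png',crop(I['scene'].astype(np.uint8),215,160,50,50,600,600))
print((proj('scene',np.array([.5264,-.0906,.039]))-[215,160]+.5)*12-.5)
```

```text
t 16.9667 pos [ 0.5257 -0.0888  0.0611] yaw -69.1 q6 0.9 tilt [-0.004  0.001 -1.   ]
shift [-0.0002  0.0019  0.0011] rz -0.001
[295.52584656 405.41266723]
```

View pics/p1.png

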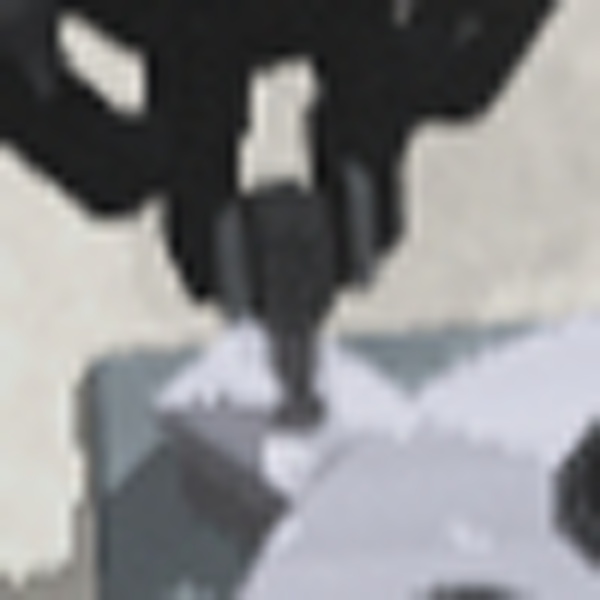

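The pin tip at (298,410) is right over the hole, which is predicted at (296,405). Lowering step by step.

Emit:
run_rows:
  offsets: [0.01,0,0,0,0,0,0,0.01,0,0,0.005,0,0,0,0.01,0,0,0.01,0,0,0,0.01,0,0,0.01,0,0,0]

```text
t: 17.6
tool_pos: [0.5264, -0.0901, 0.0517]
tool_rot: [-3.089, -0.568, 0.003]
contact_force: [-0.5, 0.9, -1.1]
opening: 0.0187
grip_force: 34.7
```

Emit:
run_rows:
  offsets: [0.01,0,0,0.005,0,0,0,0.01,0,0,0.008,0,0,0,0.01,0,0,0.008,0,0,0]

```text
t: 17.85
tool_pos: [0.5266, -0.0902, 0.0441]
tool_rot: [-3.089, -0.568, 0.003]
contact_force: [-1.2, -0.0, -0.2]
opening: 0.0187
grip_force: 34.7
```

Emit:
run_rows:
  offsets: [0.01,0,0,0.004,0,0,0,0.01,0,0,0.006,0,0,0,0.01,0,0,0.006,0,0,0]

```text
t: 18.1
tool_pos: [0.527, -0.0903, 0.0385]
tool_rot: [-3.089, -0.568, 0.001]
contact_force: [0.4, 0.6, -0.3]
opening: 0.0185
grip_force: 34.7
```

Emit:
run_rows:
  offsets: [0.01,0,0,0.004,0,0,0,0.01,0,0,0.008,0,0,0,0.01,0,0,0.008,0,0,0]

```text
t: 18.35
tool_pos: [0.5267, -0.0902, 0.0302]
tool_rot: [-3.089, -0.568, 0.002]
contact_force: [-0.8, 0.4, -0.4]
opening: 0.0186
grip_force: 34.7
```

Emit:
run_rows:
  offsets: [0.01,0,0,0.003,0,0,0,0.01,0,0,0.004,0,0,0,0.01,0,0,0.004,0,0,0,0.01,0,0,0.004,0,0,0]

```text
t: 18.68
tool_pos: [0.5276, -0.0905, 0.0274]
tool_rot: [3.089, 0.568, 0.001]
contact_force: [-0.1, 0.1, 0.1]
opening: 0.0186
grip_force: 34.9
```

Emit:
run_rows:
  offsets: [0.01,0,0,0.001,0,0,0,0.01,0,0,0.002,0,0,0,0.01,0,0,0.002,0,0,0]

```text
t: 18.93
tool_pos: [0.5283, -0.0909, 0.0272]
tool_rot: [3.089, 0.568, 0.002]
contact_force: [-3.6, -0.1, 8.7]
opening: 0.0185
grip_force: 35.6
```

The pin seats: 8.7 N upward at the height for a home tip. I'll release and go to the left wheel.

Emit:
run_rows:
  offsets: [0.05,0,0,-0.002,0,0,0,0.05,0,0,-0.002,0,0,0,0.05,0,0,-0.002,0,0,0,0.05,0,0,-0.04,0,0,0,0.05,0,0,-0.08,0,0,0,0.05,0,0,-0.08,0,0,0,0.0,0,0,-0.08,0,0,0,0.0,0,0,-0.08,0,0,0]

```text
t: 19.6
tool_pos: [0.5271, -0.0903, 0.1049]
tool_rot: [-3.09, -0.568, 0.0]
contact_force: [0.2, 0.5, -1.3]
opening: 0.0269
grip_force: 0.0
```

Run:
```python
from h import *
go([.5376,-.299,.103],87.7)
```

```text
t 19.6 pos [ 0.5271 -0.0903  0.1049] yaw -69.2 q6 0.9 tilt [-0.  0. -1.]
shift [-0.0645  0.1988  0.0018] rz 0.404
```

Emit:
run_rows:
  offsets: [0,-0.0551,0.2023,0,0,0,0.404,0,-0.0551,0.2023,0,0,0,0.404,0,-0.0551,0.2023,0,0,0,0.404,0,-0.0551,0.2023,0,0,0,0.404,0,-0.0551,0.2023,0,0,0,0.404,0,-0.0551,0.2023,0.03,0,0,0.404,0,-0.0551,0.2023,0.03,0,0,0.404,0,-0.0551,0.2023,0.03,0,0,0.404,0,-0.0551,0.2023,0.03,0,0,0.404]

```text
t: 20.35
tool_pos: [0.547, -0.2977, 0.0737]
tool_rot: [-3.139, 0.062, 0.004]
contact_force: [-0.3, 0.7, 0.5]
opening: -0.0
grip_force: 0.0
```

Run:
```python
from h import *
go([.5476,-.2994,.053],87.7)
```

```text
t 20.35 pos [ 0.547  -0.2977  0.0737] yaw -92.3 q6 0.99 tilt [-0.003  0.002 -1.   ]
shift [0.0008 0.0017 0.0207] rz 0.001
```

Emit:
run_rows:
  offsets: [0,0,0,0.015,0,0,0,0,0,0,0.021,0,0,0,0,0,0,0.024,0,0,0,0,0,0,0.024,0,0,0]

```text
t: 20.68
tool_pos: [0.5489, -0.298, 0.0528]
tool_rot: [-3.141, 0.061, -0.003]
contact_force: [0.5, 1.3, 2.6]
opening: -0.0001
grip_force: 0.9
```

Emit:
run_rows:
  offsets: [0,-0.004,0,0,0,0,0,0,-0.008,0,0,0,0,0,0,-0.012,0,0,0,0,0,0,-0.016,0,0,0,0,0,0,-0.02,0,0,0,0,0,0,-0.02,0,0,0,0,0,0,-0.02,0,0,0,0,0]

```text
t: 21.27
tool_pos: [0.5277, -0.2978, 0.0525]
tool_rot: [-3.141, 0.063, -0.0]
contact_force: [-0.8, 3.5, 7.4]
opening: 0.0
grip_force: 3.7
```

Emit:
run_rows:
  offsets: [0,0,0,-0.012,0,0,0,0,0.01,0,-0.012,0,0,0,0,0.02,0,-0.012,0,0,0,0,0.02,0,-0.012,0,0,0,0,0.02,0,-0.002,0,0,0,0,0.02,0,0.001,0,0,0,0,0.02,0,0.001,0,0,0,0,0.016,0,0.001,0,0,0,0,0.012,0,0.001,0,0,0,0,0.008,0,0.001,0,0,0,0,0.004,0,0.001,0,0,0,0,0,0,0.001,0,0,0,0,0,0,0.001,0,0,0,0,0,0,0.001,0,0,0,0,0,0,-0.012,0,0,0,0,0,0,-0.03,0,0,0,0,0,0,-0.06,0,0,0,0,0,0,-0.06,0,0,0]

```text
t: 22.77
tool_pos: [0.5302, -0.3002, 0.1165]
tool_rot: [3.136, -0.063, 0.01]
contact_force: [1.9, -0.6, 1.0]
opening: 0.0
grip_force: 0.0
```

Run:
```python
from wheels import *
go([.546,-.339,.1],87.7)
np.save('pics/sc1.npy',ctrl.get_image('scene'))
c,y=frame(); y=y/np.linalg.norm(y); x=np.cross(y,[0,0,1])
# numeral whiteness profile along rim, scene view, per wheel: print per 4 deg; before and after
for f in('pics/scene0.npy','pics/sc1.npy'):
    g=np.load(f).astype(np.float32).mean(2)
    for off in(.04,0,-.04):
        M=np.array([[proj('scene',np.array([c[0],c[1],.042])+y*(off+v)+x*.032*np.sin(p)+np.array([0,0,.032*np.cos(p)])) for v in np.linspace(.007,-.007,15)] for p in np.radians(np.arange(64,-21,-4))],np.float32)
        s=cv2.remap(g,M[...,0],M[...,1],cv2.INTER_CUBIC); print(f[5:9],off,s.mean(1).round().astype(int).tolist())
```

```text
t 22.7667 pos [ 0.5302 -0.3002  0.1165] yaw -92.3 q6 0.97 tilt [ 0.006 -0.005 -1.   ]
shift [0.0172 0.0381 0.0168] rz -0.0
top [[0.5382, -0.2769, 0.055], [0.5328, -0.4, 0.055]]
scene [[0.5389, -0.2787, 0.055], [0.5343, -0.4003, 0.055]]
scen 0.04 [51, 59, 45, 24, 26, 48, 69, 94, 90, 61, 39, 33, 36, 53, 66, 78, 82, 77, 76, 68, 57, 56]
scen 0 [38, 60, 54, 27, 22, 43, 60, 79, 92, 70, 41, 36, 30, 47, 58, 65, 76, 78, 76, 74, 66, 59]
scen -0.04 [43, 50, 64, 72, 61, 34, 22, 28, 39, 43, 46, 53, 48, 36, 28, 28, 51, 74, 82, 79, 71, 60]
sc1. 0.04 [33, 26, 25, 32, 80, 81, 80, 85, 81, 84, 71, 41, 39, 81, 82, 92, 102, 97, 78, 56, 45, 50]
sc1. 0 [33, 54, 49, 25, 19, 35, 51, 66, 74, 57, 33, 29, 23, 38, 46, 55, 74, 81, 82, 81, 71, 62]
sc1. -0.04 [38, 45, 59, 66, 53, 28, 19, 23, 31, 32, 37, 43, 40, 30, 22, 22, 40, 57, 62, 58, 50, 41]
```

The left wheel turned as predicted (≈108°). One more stroke for it, then I'll move over the middle wheel.

Emit:
run_rows:
  offsets: [0,0.01,0,0.03,0,0,0,0,0.02,0,0.045,0,0,0,0,0.02,0,0.056,0,0,0,0,0.02,0,0.061,0,0,0,0,0.02,0,0.061,0,0,0,0,0.016,0,0.061,0,0,0,0,0.012,0,0.061,0,0,0,0,0.008,0,0.061,0,0,0,0,0.004,0,0.061,0,0,0,0,0,0,0.061,0,0,0,0,0,0,0.061,0,0,0,0,0,0,0.061,0,0,0,0,0,0,0.04,0,0,0,0,0,0.04,0.04,0,0,0,0,0,0.04,0.04,0,0,0,0,0,0.04,0.04,0,0,0,0,0,0.04,0.04,0,0,0]

```text
t: 24.23
tool_pos: [0.5252, -0.3376, 0.0698]
tool_rot: [-3.139, 0.064, 0.003]
contact_force: [-0.6, -0.8, 0.4]
opening: 0.0001
grip_force: 0.0
```

Run:
```python
from h import *
go([.526,-.3386,.053],87.7)
```

```text
t 24.2333 pos [ 0.5252 -0.3376  0.0698] yaw -92.3 q6 0.92 tilt [-0.002  0.002 -1.   ]
shift [0.0009 0.0009 0.0168] rz -0.001
```

Emit:
run_rows:
  offsets: [0,0,0.001,0.017,0,0,0,0,0,0.001,0.021,0,0,0,0,0,0.001,0.021,0,0,0,0,0.004,0.001,0.021,0,0,0,0,0.008,0.001,0.021,0,0,0,0,0.012,0.001,0.021,0,0,0,0,0.016,0.001,0.021,0,0,0,0,0.0205,0.001,0.021,0,0,0,0,0.0205,0.001,0.021,0,0,0,0,0.0205,0.001,0.021,0,0,0,0,0.0205,0.001,0.008,0,0,0,0,0.01,0.001,0.008,0,0,0,0,0,0.001,0.008,0,0,0,0,0,0.001,0.008,0,0,0]

```text
t: 25.4
tool_pos: [0.5235, -0.3381, 0.0619]
tool_rot: [-3.139, 0.064, 0.005]
contact_force: [0.6, 0.1, -0.7]
opening: -0.0
grip_force: 0.0
```

Emit:
run_rows:
  offsets: [0,0,0,0.009,0,0,0,0,0,0,0.013,0,0,0,0,0,0,0.013,0,0,0,0,0.004,0,0.013,0,0,0,0,0.008,0,0.013,0,0,0,0,0.012,0,0.013,0,0,0,0,0.016,0,0.013,0,0,0,0,0.0205,0,0.013,0,0,0,0,0.0205,0,0.013,0,0,0,0,0.0205,0,0.013,0,0,0,0,0.0205,0,0,0,0,0,0,0.01,0.04,-0.008,0,0,0,0,0,0.04,-0.008,0,0,0,0,0,0.04,-0.008,0,0,0,0,0,0.04,-0.008,0,0,0]

```text
t: 26.65
tool_pos: [0.5237, -0.3787, 0.0702]
tool_rot: [-3.139, 0.065, 0.002]
contact_force: [0.2, -0.0, -0.5]
opening: 0.0001
grip_force: 0.0
```

Run:
```python
from h import *
go([.5244,-.379,.053],87.7)
```

```text
t 26.65 pos [ 0.5237 -0.3787  0.0702] yaw -92.4 q6 0.87 tilt [-0.001  0.002 -1.   ]
shift [0.0007 0.0003 0.0171] rz -0.001
```

Now the right wheel: +49 mm in strokes of 20, 20 and 9.

Emit:
run_rows:
  offsets: [0,0,0,0.017,0,0,0,0,0,0,0.021,0,0,0,0,0,0,0.021,0,0,0,0,0.004,0,0.021,0,0,0,0,0.008,0,0.021,0,0,0,0,0.012,0,0.021,0,0,0,0,0.016,0,0.021,0,0,0,0,0.02,0,0.021,0,0,0,0,0.02,0,0.021,0,0,0,0,0.02,0,0.021,0,0,0,0,0.02,0,0.008,0,0,0,0,0.01,0,0.008,0,0,0,0,0,0,0.008,0,0,0,0,0,0,0.008,0,0,0]

```text
t: 27.82
tool_pos: [0.5222, -0.3781, 0.062]
tool_rot: [-3.139, 0.064, 0.004]
contact_force: [0.7, 0.1, 0.1]
opening: 0.0003
grip_force: 0.0
```

Emit:
run_rows:
  offsets: [0,0,0,0.009,0,0,0,0,0,0,0.013,0,0,0,0,0,0,0.013,0,0,0,0,0.004,0,0.013,0,0,0,0,0.008,0,0.013,0,0,0,0,0.012,0,0.013,0,0,0,0,0.016,0,0.013,0,0,0,0,0.02,0,0.013,0,0,0,0,0.02,0,0.013,0,0,0,0,0.02,0,0.013,0,0,0,0,0.02,0,0,0,0,0,0,0.012,0,0,0,0,0,0,0.006,0,0,0,0,0,0,0.006,0,0,0,0,0]

```text
t: 28.98
tool_pos: [0.5286, -0.3789, 0.0619]
tool_rot: [-3.14, 0.064, 0.003]
contact_force: [-0.1, -0.6, 0.1]
opening: 0.0006
grip_force: 0.0
```

Emit:
run_rows:
  offsets: [0,0,0,0.009,0,0,0,0,0,0,0.013,0,0,0,0,0,0,0.013,0,0,0,0,0.003,0,0.013,0,0,0,0,0.006,0,0.013,0,0,0,0,0.009,0,0.013,0,0,0,0,0.009,0,0.013,0,0,0,0,0.009,0,0.013,0,0,0,0,0.009,0,0,0,0,0,0,-0.03,0,-0.03,0,0,0,0,-0.07,0,-0.07,0,0,0,0,-0.1,0,-0.1,0,0,0,0,-0.1,0,-0.1,0,0,0]

```text
t: 30.07
tool_pos: [0.4289, -0.3758, 0.1655]
tool_rot: [3.139, -0.064, 0.001]
contact_force: [0.3, -0.5, 0.9]
opening: -0.0001
grip_force: 0.0
```

Run:
```python
from wheels import *
c,y=frame(); strips('pics/s1.png',c,y)
```

```text
top [[0.5382, -0.2769, 0.055], [0.5328, -0.4, 0.055]]
scene [[0.5389, -0.2787, 0.055], [0.5343, -0.4003, 0.055]]
```

View pics/s1.png

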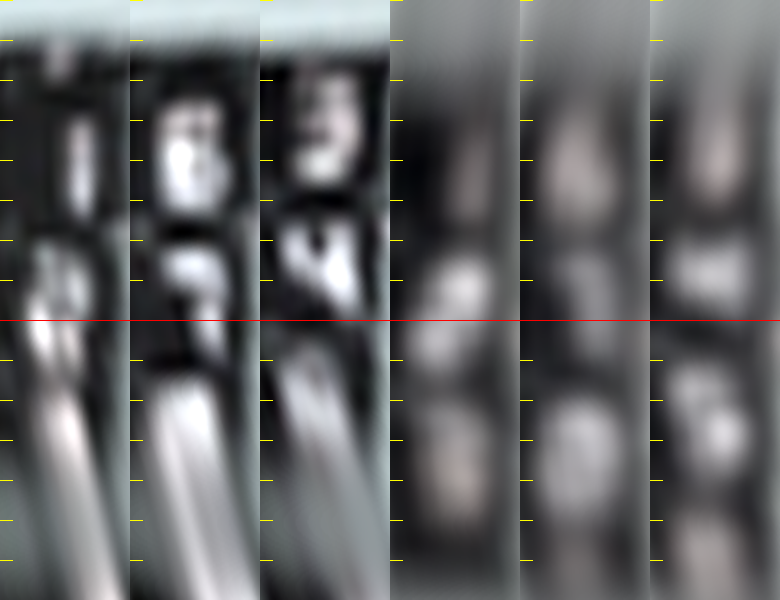

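Left reads 2 at about +2°, middle 7 at about +4.5°, and right 4 at about +12°. I'll trim the right by −7 mm and the middle by −2 mm.

Run:
```python
from h import *
go([.5384,-.379,.0625],87.7)
```

```text
t 30.4667 pos [ 0.4307 -0.3745  0.161 ] yaw -92.3 q6 0.76 tilt [-0.002  0.003 -1.   ]
shift [0.1081 0.0005 0.0982] rz 0.001
```

Emit:
run_rows:
  offsets: [0,0.04,0,0.03,0,0,0,0,0.08,0,0.06,0,0,0,0,0.1065,0.001,0.08,0,0,0,0,0.1065,0.001,0.098,0,0,0,0,0.1065,0.001,0.098,0,0,0]

```text
t: 30.88
tool_pos: [0.5358, -0.3769, 0.057]
tool_rot: [-3.133, 0.059, 0.014]
contact_force: [-0.9, 0.4, -0.8]
opening: -0.0003
grip_force: 0.0
```

Emit:
run_rows:
  offsets: [0,0,0,0.009,0,0,0,0,0,0,0.013,0,0,0,0,0,0,0.013,0,0,0,0,-0.003,0,0.013,0,0,0,0,-0.007,0,0.013,0,0,0,0,-0.007,0,0.013,0,0,0,0,-0.007,0,0.013,0,0,0]

```text
t: 31.47
tool_pos: [0.5294, -0.3808, 0.0529]
tool_rot: [3.14, -0.064, 0.0]
contact_force: [-1.1, 0.1, 1.7]
opening: -0.0001
grip_force: 0.9
```

Emit:
run_rows:
  offsets: [0,0,0,-0.018,0,0,0,0,0.003,-0.02,-0.018,0,0,0,0,0.005,-0.04,-0.018,0,0,0,0,0.005,-0.04,-0.018,0,0,0,0,0.005,-0.04,-0.003,0,0,0,0,0.005,-0.04,0,0,0,0,0,0.005,-0.04,0,0,0,0,0,0.003,-0.04,0,0,0,0,0,0.003,-0.04,0,0,0,0,0,0.003,-0.04,0,0,0,0]

```text
t: 32.3
tool_pos: [0.5354, -0.341, 0.0528]
tool_rot: [-3.14, 0.065, -0.003]
contact_force: [1.1, 3.2, 6.5]
opening: -0.0002
grip_force: 3.5
```

Emit:
run_rows:
  offsets: [0,0,0,-0.02,0,0,0,0,-0.03,0,-0.05,0,0,0,0,-0.07,0,-0.09,0,0,0,0,-0.1,0,-0.12,0,0,0,0,-0.1,0,-0.12,0,0,0,0,-0.1,0,-0.12,0,0,0]

```text
t: 32.8
tool_pos: [0.434, -0.3388, 0.1755]
tool_rot: [3.136, -0.068, 0.006]
contact_force: [0.7, 0.1, 0.0]
opening: -0.0001
grip_force: 0.0
```

Create prof.py:
```python
from wheels import *
c,y=frame(); y=y/np.linalg.norm(y); x=np.cross(y,[0,0,1]); deg=np.arange(70,-61,-2)
def strip(n,g,off):
    M=np.array([[proj(n,np.array([c[0],c[1],.042])+y*(off+v)+x*.032*np.sin(p)+np.array([0,0,.032*np.cos(p)])) for v in np.linspace(.009,-.009,15)] for p in np.radians(deg)],np.float32)
    return cv2.remap(g,M[...,0],M[...,1],cv2.INTER_CUBIC)
for n in('scene','top'):
    g=np.mean([ctrl.get_image(n) for _ in range(3)],0).astype(np.float32).mean(2)
    for off in(.04,0,-.04):
        a=strip(n,g,off).mean(1); i=[k for k in range(1,len(a)-1) if a[k]<=a[k-1] and a[k]<a[k+1]]; print(n,off,'dark gaps deg:',[(int(deg[k]),int(a[k])) for k in i])
```

```bash
python3 prof.py
```

```text
top [[0.5382, -0.2769, 0.055], [0.5328, -0.4, 0.055]]
scene [[0.5389, -0.2787, 0.055], [0.5343, -0.4003, 0.055]]
scene 0.04 dark gaps deg: [(54, 25), (24, 35), (-16, 52), (-38, 74)]
scene 0 dark gaps deg: [(56, 24), (44, 54), (34, 71), (20, 34), (-2, 48), (-12, 40), (-44, 93), (-52, 93)]
scene -0.04 dark gaps deg: [(62, 43), (44, 53), (30, 26), (0, 33), (-34, 63)]
top 0.04 dark gaps deg: [(48, 35), (22, 35), (4, 76), (-16, 48), (-56, 32)]
top 0 dark gaps deg: [(50, 48), (14, 48), (-14, 39), (-58, 45)]
top -0.04 dark gaps deg: [(52, 56), (26, 44), (-4, 38), (-20, 65), (-28, 67), (-44, 39)]
```

The right wheel did not move because the press was only 1.7 N. I'll repeat it deeper.

Run:
```python
from h import *
go([.5384,-.379,.0625],87.7)
```

```text
t 33.1 pos [ 0.4346 -0.3359  0.1698] yaw -92.3 q6 0.82 tilt [-0.003  0.003 -1.   ]
shift [0.1057 0.0393 0.1069] rz 0.0
```

Emit:
run_rows:
  offsets: [0,0.03,0.012,0.03,0,0,0,0,0.06,0.024,0.06,0,0,0,0,0.09,0.034,0.08,0,0,0,0,0.105,0.04,0.1,0,0,0,0,0.105,0.04,0.107,0,0,0,0,0.105,0.04,0.107,0,0,0,0,0.105,0.04,0.107,0,0,0]

```text
t: 33.68
tool_pos: [0.5374, -0.3799, 0.0639]
tool_rot: [-3.139, 0.062, 0.004]
contact_force: [-0.1, 0.7, 0.7]
opening: -0.0002
grip_force: 0.0
```

Emit:
run_rows:
  offsets: [0,0,0,0.009,0,0,0,0,0,0,0.012,0,0,0,0,0,0,0.012,0,0,0,0,0,0,0.012,0,0,0]

```text
t: 34.02
tool_pos: [0.5378, -0.3807, 0.0538]
tool_rot: [3.141, -0.064, 0.001]
contact_force: [-0.5, -0.7, 0.2]
opening: -0.0
grip_force: 0.0
```

Emit:
run_rows:
  offsets: [0,0,0,0.002,0,0,0,0,0,0,0.0035,0,0,0,0,0,0,0.0035,0,0,0]

```text
t: 34.27
tool_pos: [0.5394, -0.3814, 0.0528]
tool_rot: [3.139, -0.063, 0.005]
contact_force: [-0.8, 2.7, 7.6]
opening: 0.0002
grip_force: 4.2
```

Emit:
run_rows:
  offsets: [0,-0.003,0,0,0,0,0,0,-0.0065,0,0,0,0,0,0,-0.0065,0,0,0,0,0,0,-0.0065,0,0,0,0,0]

```text
t: 34.6
tool_pos: [0.5332, -0.381, 0.0528]
tool_rot: [3.139, -0.063, 0.006]
contact_force: [0.1, 1.9, 7.4]
opening: -0.0
grip_force: 3.7
```

Emit:
run_rows:
  offsets: [0,0,0,-0.02,0,0,0,0,-0.03,0,-0.05,0,0,0,0,-0.07,0,-0.09,0,0,0,0,-0.1,0,-0.12,0,0,0,0,-0.1,0,-0.12,0,0,0,0,-0.1,0,-0.12,0,0,0]

```text
t: 35.1
tool_pos: [0.4315, -0.3786, 0.1751]
tool_rot: [3.134, -0.066, 0.009]
contact_force: [0.7, -0.5, -0.3]
opening: 0.0001
grip_force: 0.0
```

```bash
python3 prof.py
```

```text
top [[0.5382, -0.2769, 0.055], [0.5328, -0.4, 0.055]]
scene [[0.5389, -0.2787, 0.055], [0.5343, -0.4003, 0.055]]
scene 0.04 dark gaps deg: [(54, 25), (40, 45), (22, 33), (-16, 46), (-36, 70)]
scene 0 dark gaps deg: [(56, 25), (44, 54), (34, 71), (20, 33), (-2, 48), (-12, 39), (-44, 80), (-48, 80), (-52, 80)]
scene -0.04 dark gaps deg: [(62, 17), (46, 54), (36, 57), (22, 25), (-10, 34), (-32, 73)]
top 0.04 dark gaps deg: [(48, 34), (22, 33), (4, 74), (-16, 43), (-58, 31)]
top 0 dark gaps deg: [(50, 47), (14, 48), (-16, 39), (-58, 40)]
top -0.04 dark gaps deg: [(52, 48), (18, 38), (-14, 39), (-56, 46)]
```

All wheels are within tolerance. Next I'll re-measure the mounts and cups.

Create mounts.py:
```python
from h import *
def run():
    for n,(x,y,w,h) in dict(top=(85,150,95,110),scene=(350,145,140,110)).items():
        im=ctrl.get_image(n)[y:y+h,x:x+w].astype(int)
        g=(im[...,1]-im[...,0]>12); m=((im.max(2)<50)&~g).astype(np.uint8); st=(im.min(2)>100)&~g
        k,L,s,c=cv2.connectedComponentsWithStats(m)
        for i in range(1,k):
            if s[i][4]>=20:
                e=cv2.dilate((L==i).astype(np.uint8),np.ones((5,5)))>0; v,u=np.nonzero(((L==i)|(st&e)))
                ctr,r=cv2.minEnclosingCircle(np.stack([u,v],1).astype(np.float32)); sv,su=np.nonzero(st&e)
                print(n,s[i][4],'circ',round(r,1),plane(n,np.add(ctr,[x,y]),.013)[:2].round(4),'steel',plane(n,(su.mean()+x,sv.mean()+y),.024)[:2].round(4) if len(su) else None)
    for n,(x,y,w,h) in dict(top=(200,135,78,75),scene=(228,180,112,92)).items():
        g=ctrl.get_image(n).max(2)[y:y+h,x:x+w]; k,_,st,c=cv2.connectedComponentsWithStats((g<75).astype(np.uint8))
        print(n,[plane(n,c[i]+[x,y],.04)[:2].round(4).tolist() for i in range(1,k) if 60<=st[i][4]<=450])
run()
```

```bash
python3 mounts.py; python3 -c "
from h import *
go([.547,.3727,.1],0)"
```

```text
top 26 circ 4.3 [0.5445 0.371 ] steel [0.5446 0.3707]
top 26 circ 4.5 [0.4636 0.3729] steel [0.4645 0.3742]
scene 74 circ 8.9 [0.3553 0.5722] steel [0.3667 0.564 ]
scene 48 circ 6.1 [0.4128 0.5637] steel [0.4278 0.5452]
scene 108 circ 6.7 [0.4663 0.3731] steel [0.4655 0.3733]
scene 113 circ 7.0 [0.5484 0.3715] steel [0.5478 0.3728]
top [[0.6643, 0.0315], [0.655, -0.0294], [0.6152, 0.0705], [0.5973, -0.0527], [0.5577, 0.0475], [0.5486, -0.0138]]
scene [[0.5159, 0.0991], [0.5484, -0.0141], [0.5576, 0.0479], [0.5976, -0.0524], [0.6158, 0.0702], [0.6553, -0.0297], [0.6645, 0.0315]]
t 35.6 pos [ 0.4318 -0.376   0.1686] yaw -92.3 q6 0.76 tilt [-0.001  0.001 -1.   ]
shift [ 0.0855 -0.7526  0.0695] rz 1.531
```

Emit:
run_rows:
  offsets: [0.06,0.085,-0.7517,0,0,0,-1.61,0.06,0.085,-0.7517,0,0,0,-1.61,0.06,0.085,-0.7517,0,0,0,-1.61,0.06,0.085,-0.7517,0,0,0,-1.61,0.06,0.085,-0.7517,0,0,0,-1.61,0.06,0.085,-0.7517,0,0,0,-1.61,0.06,0.085,-0.7517,0,0,0,-1.61,0.06,0.085,-0.7517,0,0,0,-1.61,0.06,0.085,-0.7517,0,0,0,-1.61,0.06,0.085,-0.7517,0,0,0,-1.61,0.06,0.085,-0.7517,0,0,0,-1.61,0.06,0.085,-0.7517,0,0,0,-1.61,0.06,0.085,-0.7517,0,0,0,-1.61,0.06,0.085,-0.7517,0,0,0,-1.61,0.06,0.085,-0.7517,0,0,0,-1.61,0.06,0.085,-0.7517,0,0,0,-1.61,0.06,0.085,-0.7517,0,0,0,-1.61,0.06,0.085,-0.7517,0,0,0,-1.61,0.06,0.085,-0.7517,0.08,0,0,-1.61,0.06,0.085,-0.7517,0.1,0,0,-1.61]

```text
t: 37.27
tool_pos: [0.5494, 0.3748, 0.0895]
tool_rot: [2.217, 2.223, 0.014]
contact_force: [0.3, 0.1, -1.2]
opening: 0.0602
grip_force: 0.0
```

Emit:
run_rows:
  offsets: [0.06,0,0,0,0,0,0,0.06,0,0,0,0,0,0]

```text
t: 37.43
tool_pos: [0.544, 0.3693, 0.0827]
tool_rot: [-2.22, -2.219, 0.012]
contact_force: [0.3, 0.7, 1.7]
opening: 0.0601
grip_force: 0.0
```

```bash
python3 -c "
from h import *
go([.5465,.3718,-.008],0)"
```

```text
t 37.4333 pos [0.544  0.3693 0.0827] yaw -0.0 q6 0.48 tilt [-0.007 -0.004 -1.   ]
shift [0.0029 0.0031 0.0907] rz -0.0
```

Emit:
run_rows:
  offsets: [0.06,0,0,0,0,0,0,0.06,0,0,0,0,0,0]

```text
t: 37.6
tool_pos: [0.5487, 0.3708, 0.0902]
tool_rot: [2.222, 2.218, 0.008]
contact_force: [0.0, -0.1, 1.0]
opening: 0.0604
grip_force: 0.0
```

```bash
python3 -c "
from h import *
go([.5465,.3718,-.008],0)"; python3 mounts.py | head -6
```

```text
t 37.6 pos [0.5487 0.3708 0.0902] yaw -0.1 q6 0.48 tilt [ 0.005  0.002 -1.   ]
shift [ 0.0007 -0.0027  0.0982] rz -0.002
top 1113 circ 57.7 [0.4965 0.4063] steel [0.6238 0.4407]
top 27 circ 5.7 [0.5563 0.4889] steel None
top 41 circ 6.3 [0.5356 0.4764] steel None
top 28 circ 4.4 [0.5439 0.3703] steel [0.5446 0.3707]
scene 1172 circ 30.4 [0.4115 0.4746] steel [0.3745 0.505 ]
scene 75 circ 8.9 [0.3553 0.5722] steel [0.3668 0.5635]
```

Emit:
run_rows:
  offsets: [0.06,0.001,0,0.03,0,0,0,0.06,0.001,0,0.06,0,0,0,0.06,0.001,0,0.08,0,0,0,0.06,0.001,0,0.09,0,0,0,0.06,0.001,0,0.094,0,0,0,0.06,0.001,0,0.094,0,0,0]

```text
t: 38.3
tool_pos: [0.5467, 0.3712, -0.0075]
tool_rot: [-2.223, -2.22, 0.001]
contact_force: [-0.1, 0.6, -0.6]
opening: 0.0597
grip_force: 0.0
```

Emit:
run_rows:
  offsets: [0.02,0,0,0,0,0,0,0.02,0,0,0,0,0,0,0.02,0,0,0,0,0,0,0.02,0,0,0,0,0,0,0.02,0,0,0,0,0,0]
  grip_n: 30

```text
t: 38.72
tool_pos: [0.5482, 0.3722, -0.005]
tool_rot: [2.222, 2.22, 0.006]
contact_force: [-0.6, -1.1, 6.7]
opening: 0.028
grip_force: 29.6
```

Emit:
run_rows:
  offsets: [0.02,0,0,-0.01,0,0,0,0.02,0,0,-0.04,0,0,0,0.02,0,0,-0.08,0,0,0,0.02,0,0,-0.1,0,0,0,0.02,0,0,-0.1,0,0,0,0.02,0,0,-0.1,0,0,0,0.02,0,0,-0.1,0,0,0]
  grip_n: 35

```text
t: 39.3
tool_pos: [0.5458, 0.3709, 0.0916]
tool_rot: [-2.222, -2.22, 0.003]
contact_force: [0.0, -0.8, -1.3]
opening: 0.0281
grip_force: 34.6
```

```bash
python3 -c "
from h import *
go([.6156,.0704,.06],0)"
```

```text
t 39.3 pos [0.5458 0.3709 0.0916] yaw -0.1 q6 0.49 tilt [-0.002 -0.001 -1.   ]
shift [-0.3004  0.0701  0.0317] rz -0.001
```

Emit:
run_rows:
  offsets: [0.02,-0.04,0.009,0,0,0,0,0.02,-0.08,0.018,0,0,0,0,0.02,-0.12,0.027,0,0,0,0,0.02,-0.16,0.036,0,0,0,0,0.02,-0.2,0.045,0,0,0,0,0.02,-0.24,0.054,0,0,0,0,0.02,-0.28,0.064,0,0,0,0,0.02,-0.3,0.07,0,0,0,0,0.02,-0.3,0.07,0,0,0,0,0.02,-0.3,0.07,0.02,0,0,0,0.02,-0.3,0.07,0.032,0,0,0,0.02,-0.3,0.07,0.032,0,0,0,0.02,-0.3,0.07,0.032,0,0,0,0.02,-0.3,0.07,0.032,0,0,0]

```text
t: 40.47
tool_pos: [0.6159, 0.0721, 0.0602]
tool_rot: [-2.221, -2.221, 0.001]
contact_force: [-0.6, -0.5, -0.9]
opening: 0.028
grip_force: 34.6
```

```bash
python3 -c "
from h import *
go([.6156,.0704,.036],0)"
```

```text
t 40.4667 pos [0.6159 0.0721 0.0602] yaw 0.0 q6 -0.0 tilt [-0.001  0.    -1.   ]
shift [-0.0017 -0.0003  0.0242] rz 0.0
```

Emit:
run_rows:
  offsets: [0.02,-0.0015,0,0,0,0,0,0.02,-0.0015,0,0.01,0,0,0,0.02,-0.0015,0,0.018,0,0,0,0.02,-0.0015,0,0.021,0,0,0,0.02,-0.0015,0,0.021,0,0,0]

```text
t: 40.88
tool_pos: [0.615, 0.0698, 0.0377]
tool_rot: [-2.221, -2.219, 0.003]
contact_force: [0.0, 0.1, -0.0]
opening: 0.028
grip_force: 34.6
```

Emit:
run_rows:
  offsets: [0.02,0,0,0.002,0,0,0,0.02,0,0,0.004,0,0,0,0.02,0,0,0.004,0,0,0]

```text
t: 41.13
tool_pos: [0.6162, 0.0698, 0.0353]
tool_rot: [-2.222, -2.22, 0.0]
contact_force: [-0.2, 0.3, -1.1]
opening: 0.0278
grip_force: 34.6
```

Emit:
run_rows:
  offsets: [0.02,0,0,0.001,0,0,0,0.02,0,0,0.001,0,0,0]

```text
t: 41.3
tool_pos: [0.6168, 0.0697, 0.0351]
tool_rot: [2.222, 2.22, 0.001]
contact_force: [-0.5, -0.6, 1.1]
opening: 0.0279
grip_force: 34.8
```

On the cup floor at the predicted height. Release and go back for the second mount.

Emit:
run_rows:
  offsets: [0.034,0,0,0,0,0,0,0.045,0,0,0,0,0,0,0.05,0,0,0,0,0,0,0.05,0,0,0,0,0,0,0.05,0,0,-0.03,0,0,0,0.05,0,0,-0.06,0,0,0,0.05,0,0,-0.08,0,0,0,0.05,0,0,-0.08,0,0,0,0.05,0.12,-0.1,-0.08,0,0,0,0.05,0.12,-0.1,-0.08,0,0,0,0.05,0.12,-0.1,-0.08,0,0,0,0.05,0.12,-0.1,-0.08,0,0,0,0.05,0.12,-0.1,-0.08,0,0,0,0.05,0.12,-0.1,-0.08,0,0,0,0.05,0.12,-0.1,-0.08,0,0,0]

```text
t: 42.55
tool_pos: [0.5165, 0.1897, 0.1142]
tool_rot: [2.222, 2.221, -0.001]
contact_force: [1.0, 0.5, 0.1]
opening: 0.0501
grip_force: 0.0
```

```bash
python3 mounts.py; python3 -c "
from h import *
go([.4652,.3732,.08],0)"
```

```text
top 56 circ 11.5 [0.5842 0.2041] steel [0.6141 0.2019]
top 269 circ 19.5 [0.4811 0.3297] steel [0.4928 0.3013]
top 86 circ 10.0 [0.4847 0.2386] steel None
top 50 circ 8.6 [0.3549 0.2002] steel None
scene 382 circ 17.1 [0.3816 0.2406] steel [0.3581 0.2302]
scene 73 circ 8.9 [0.3553 0.5722] steel [0.3672 0.5633]
scene 48 circ 6.1 [0.4128 0.5637] steel [0.4278 0.5452]
scene 115 circ 7.0 [0.4677 0.3722] steel [0.466  0.3733]
top [[0.6643, 0.0315], [0.6537, -0.0299], [0.614, 0.0706], [0.6061, 0.0094], [0.5966, -0.0524], [0.5575, 0.0479], [0.5486, -0.0132]]
scene [[0.5153, 0.0985], [0.5174, -0.0919], [0.5489, -0.0122], [0.5576, 0.0482], [0.5974, -0.0518], [0.6066, 0.0095], [0.6142, 0.071], [0.6545, -0.0303], [0.6647, 0.0315]]
t 42.75 pos [0.5172 0.189  0.1144] yaw -0.1 q6 0.22 tilt [-0. -0. -1.]
shift [ 0.1841 -0.0524  0.0344] rz -0.003
```

Emit:
run_rows:
  offsets: [0.06,0.04,-0.011,0,0,0,0,0.06,0.08,-0.023,0,0,0,0,0.06,0.12,-0.034,0,0,0,0,0.06,0.16,-0.046,0,0,0,0,0.06,0.1841,-0.052,0,0,0,0,0.06,0.1841,-0.052,0,0,0,0,0.06,0.1841,-0.052,0.03,0,0,0,0.06,0.1841,-0.052,0.03,0,0,0,0.06,0.1841,-0.052,0.03,0,0,0,0.06,0.1841,-0.052,0.03,0,0,0]

```text
t: 43.58
tool_pos: [0.4652, 0.3731, 0.0848]
tool_rot: [2.224, 2.219, -0.001]
contact_force: [0.6, 0.7, 0.7]
opening: 0.0603
grip_force: 0.0
```

```bash
python3 -c "
from h import *
go([.4652,.3732,-.008],0)"
```

```text
t 43.5833 pos [0.4652 0.3731 0.0848] yaw -0.1 q6 0.55 tilt [-0. -0. -1.]
shift [0.0002 0.     0.0928] rz -0.002
```

Emit:
run_rows:
  offsets: [0.06,0,0,0.03,0,0,0,0.06,0,0,0.06,0,0,0,0.06,0,0,0.08,0,0,0,0.06,0,0,0.09,0,0,0,0.06,0,0,0.0925,0,0,0,0.06,0,0,0.0925,0,0,0]

```text
t: 44.08
tool_pos: [0.4653, 0.3738, -0.0074]
tool_rot: [2.223, 2.219, 0.001]
contact_force: [0.4, -0.1, 0.4]
opening: 0.0602
grip_force: 0.0
```

Emit:
run_rows:
  offsets: [0.02,0,0,0,0,0,0,0.02,0,0,0,0,0,0,0.02,0,0,0,0,0,0,0.02,0,0,0,0,0,0,0.02,0,0,0,0,0,0]
  grip_n: 30

```text
t: 44.5
tool_pos: [0.4662, 0.3749, -0.0056]
tool_rot: [2.222, 2.22, 0.005]
contact_force: [0.0, 0.0, 6.1]
opening: 0.0282
grip_force: 29.5
```

Emit:
run_rows:
  offsets: [0.02,0,0,-0.01,0,0,0,0.02,0,0,-0.04,0,0,0,0.02,0,0,-0.08,0,0,0,0.02,0,0,-0.1,0,0,0,0.02,0,0,-0.1,0,0,0,0.02,0,0,-0.1,0,0,0,0.02,0,0,-0.1,0,0,0]
  grip_n: 35

```text
t: 45.08
tool_pos: [0.4639, 0.3736, 0.0913]
tool_rot: [-2.222, -2.22, 0.002]
contact_force: [-0.9, -0.2, -1.7]
opening: 0.0277
grip_force: 34.6
```

```bash
python3 -c "
from h import *
go([.5485,-.0139,.06],0)"
```

```text
t 45.0833 pos [0.4639 0.3736 0.0913] yaw -0.1 q6 0.55 tilt [-0.001 -0.001 -1.   ]
shift [-0.3874  0.085   0.0315] rz -0.001
```

Emit:
run_rows:
  offsets: [0.02,-0.04,0.009,0,0,0,0,0.02,-0.08,0.018,0,0,0,0,0.02,-0.12,0.027,0,0,0,0,0.02,-0.16,0.036,0,0,0,0,0.02,-0.2,0.044,0,0,0,0,0.02,-0.24,0.053,0,0,0,0,0.02,-0.28,0.062,0,0,0,0,0.02,-0.32,0.07,0,0,0,0,0.02,-0.36,0.079,0,0,0,0,0.02,-0.3875,0.085,0,0,0,0,0.02,-0.3875,0.085,0,0,0,0,0.02,-0.3875,0.085,0.02,0,0,0,0.02,-0.3875,0.085,0.031,0,0,0,0.02,-0.3875,0.085,0.031,0,0,0,0.02,-0.3875,0.085,0.031,0,0,0,0.02,-0.3875,0.085,0.031,0,0,0]

```text
t: 46.42
tool_pos: [0.5489, -0.0128, 0.0607]
tool_rot: [-2.221, -2.221, 0.001]
contact_force: [0.5, -0.0, 1.1]
opening: 0.0276
grip_force: 34.6
```

```bash
python3 -c "
from h import *
go([.5485,-.0139,.036],0)"
```

```text
t 46.4167 pos [ 0.5489 -0.0128  0.0607] yaw 0.0 q6 -0.16 tilt [-0.001  0.    -1.   ]
shift [-0.0011 -0.0003  0.0247] rz 0.0
```

Emit:
run_rows:
  offsets: [0.02,-0.001,0,0,0,0,0,0.02,-0.001,0,0.01,0,0,0,0.02,-0.001,0,0.018,0,0,0,0.02,-0.001,0,0.022,0,0,0,0.02,-0.001,0,0.022,0,0,0]

```text
t: 46.83
tool_pos: [0.5479, -0.0143, 0.0371]
tool_rot: [-2.221, -2.219, 0.003]
contact_force: [-1.3, 0.6, -0.3]
opening: 0.0281
grip_force: 34.6
```

Emit:
run_rows:
  offsets: [0.02,0,0,0.002,0,0,0,0.02,0,0,0.003,0,0,0,0.02,0,0,0.003,0,0,0]

```text
t: 47.08
tool_pos: [0.5493, -0.0146, 0.036]
tool_rot: [-2.223, -2.22, -0.0]
contact_force: [-0.4, -0.6, -1.1]
opening: 0.028
grip_force: 34.6
```

Emit:
run_rows:
  offsets: [0.02,0,0,0.0015,0,0,0,0.02,0,0,0.0015,0,0,0]

```text
t: 47.25
tool_pos: [0.5494, -0.0146, 0.0346]
tool_rot: [2.223, 2.22, 0.0]
contact_force: [0.1, 0.1, -0.9]
opening: 0.0278
grip_force: 34.6
```

Emit:
run_rows:
  offsets: [0.034,0,0,0,0,0,0,0.045,0,0,0,0,0,0,0.05,0,0,0,0,0,0,0.05,0,0,0,0,0,0,0.05,0,0,-0.03,0,0,0,0.05,0,0,-0.06,0,0,0,0.05,0,0,-0.1,0,0,0,0.05,0,0,-0.14,0,0,0,0.05,0.1,-0.1,-0.14,0,0,0,0.05,0.2,-0.1,-0.14,0,0,0,0.05,0.3,-0.1,-0.14,0,0,0,0.05,0.4,-0.1,-0.14,0,0,0,0.05,0.45,-0.1,-0.14,0,0,0,0.05,0.45,-0.1,-0.14,0,0,0,0.05,0.45,-0.1,-0.14,0,0,0,0.05,0.45,-0.1,-0.14,0,0,0,0.05,0.45,-0.1,-0.14,0,0,0,0.05,0.45,-0.1,-0.14,0,0,0]

```text
t: 48.75
tool_pos: [0.4557, 0.3853, 0.1748]
tool_rot: [2.222, 2.221, 0.001]
contact_force: [1.1, -0.5, 0.1]
opening: 0.0499
grip_force: 0.0
```

```bash
python3 mounts.py; python3 prof.py
```

Run:
```python
from h import *
t=ctrl.get_image('top');s=ctrl.get_image('scene')
b=lambda a:np.clip(a.astype(int)*1.5,0,255).astype(np.uint8)
cv2.imwrite('pics/f.png',np.vstack([np.hstack([crop(b(t),190,120,100,100,400,400),crop(b(s),220,165,110,110,400,400)]),np.hstack([crop(b(t),70,110,330,165,400,200),crop(s,90,140,400,180,400,200)])]))
```

```text
top 800 circ 37.3 [0.4358 0.4446] steel [0.3273 0.4019]
scene 74 circ 8.9 [0.3553 0.5722] steel [0.3665 0.564 ]
scene 48 circ 6.1 [0.4128 0.5637] steel [0.4278 0.5451]
top [[0.6642, 0.0317], [0.655, -0.0299], [0.6148, 0.07], [0.5971, -0.0526], [0.5572, 0.0484], [0.5483, -0.0136]]
scene [[0.5182, 0.1038], [0.5469, -0.0146], [0.5578, 0.0488], [0.5972, -0.0525], [0.6147, 0.0706], [0.6552, -0.0301], [0.6645, 0.0316], [0.7271, -0.0024]]
top [[0.5382, -0.2769, 0.055], [0.5328, -0.4, 0.055]]
scene [[0.5389, -0.2787, 0.055], [0.5343, -0.4003, 0.055]]
scene 0.04 dark gaps deg: [(54, 25), (40, 42), (24, 34), (-16, 50), (-34, 77)]
scene 0 dark gaps deg: [(56, 24), (44, 52), (34, 68), (20, 33), (-2, 47), (-12, 38), (-44, 88), (-52, 89)]
scene -0.04 dark gaps deg: [(62, 16), (46, 51), (36, 55), (22, 24), (-8, 33), (-32, 70)]
top 0.04 dark gaps deg: [(48, 32), (22, 33), (4, 72), (-16, 46), (-56, 33)]
top 0 dark gaps deg: [(50, 45), (14, 45), (-14, 36), (-58, 42)]
top -0.04 dark gaps deg: [(52, 45), (18, 35), (-14, 36), (-56, 43)]
```

View pics/f.png

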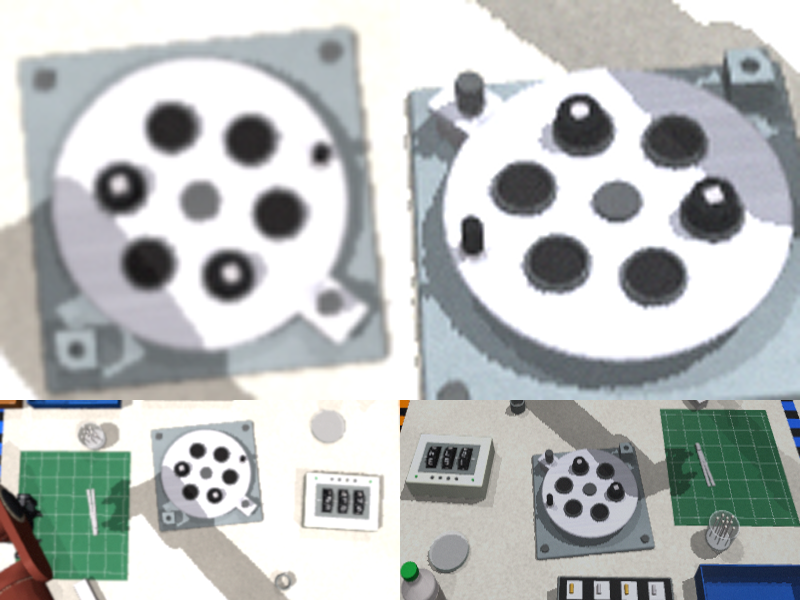

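The final view shows both mounts upright in cups: top-view pixels (120,184) and (230,272). The pin stands upright in the ear at (330,300), the mat holds only the tweezers and the bystanders are in place. I'll check the pin height, then hand in.

Run:
```python
from h import *
p=tri((239.0,186.1),(272.1,194.6)); print(p, proj('scene',np.array([.5264,-.0905,.068])),proj('top',np.array([.5264,-.0905,.068])))
if abs(p[2]-.068)<.008: print(ctrl.finish_job())
```

```text
[ 0.52757857 -0.09038601  0.06950009] [238.63947223 186.10597972] [271.81629421 195.04564036]
the job is handed in; nothing more can be done
None
```

The job is handed in: both specimens stand in turntable cups, the table is home with the locking pin seated, the wheels read 2-7-4 (each within about 6° by camera, tolerance 9°), and nothing else on the bench was moved; no pass/fail verdict was returned.

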